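Hitch up the finishing stand and set out the cups

TASK

Get the finishing stand ready for oiling the turned cups: raise the handle of the trailer coupler on the plywood board, lower the coupler onto the ball of the timber block until the board lies flat on the block, and press the handle fully down to lock it. Then stand every wooden cup that is there mouth-down on the board, its foot up, clear of the coupler and well on. Leave the other tools and the offcut where they lie.

Things in the scene. Friction and masses are not known exactly. Their poses are not given: they have to be found in the camera images.
- stand: loose stand, about 0.8 kg: plywood board 240 mm (x) by 270 mm (y), 12 mm thick, with a grey trailer coupler bolted on its middle; flat on the bench at the start. Origin on the board's underside, straight below the middle of the ball socket (centre of mass within 20 mm of it); z up, x towards the coupler's rounded nose: handle and tail point to -x. A 56 mm opening under the coupler lets the ball in
- socket (a point): middle of the coupler's ball socket, 42 mm above the board's underside; coincides with the ball's middle when the board lies flat on the block. About 1.5 mm play round the ball
- latch (a joint): coupler handle: 0 = fully down (locked), grows as its free end is raised, end stop 1.2 rad; raised = above 0.9. Stiff hinge (about 0.15 N m), stays where it is left; starts at 0 to 0.08. Below about 0.3 rad the pawl it carries stands under the ball's way into and out of the socket
- housing (a point): point on the coupler's housing, 50 mm above the board's underside, straight above the stand's origin: good to grip from above. The housing is 60 mm wide there, its flat parallel sides facing the stand's +y and -y, running from x = -52 to +15 mm; top 73 mm above the underside, nose to x = +30 mm. Behind it a tail 44 mm wide, top 36 mm above the underside, runs to x = -106 mm under the handle
- latch_hinge (a point): middle of the handle's hinge pin, at x = -44, y = 0, 64 mm above the underside of the board; the pin runs along the board's y
- latch_grip (a point): middle of the handle's black grip, 88 mm from the hinge pin. The handle is a flat bar 22 mm wide (along the board's y), 9 to 12 mm thick; its free end lies 23 mm beyond this point. Handle down: nearly level, this point 70 mm above the board's underside, 34 mm above the tail
- ballbase: timber block 140 mm square and 30 mm high, screwed to the bench, with a 50 mm steel towing ball standing on its middle. Origin at the centre of its underside
- ball (a point): middle of the 50 mm ball, 72 mm above the bench (42 mm above the top of the block); its top is 97 mm above the bench. The seated stand can still be swivelled about it
- mat: cork mat 230 mm (x) by 250 mm (y), 4 mm thick, fixed on the bench, on which the cups start. Origin at the centre of its underside
- cup_a: turned wooden cup, slightly tapered: mouth 60 mm across, foot 55 mm, 68 mm tall, wall 5 mm, about 80 g. Starts mouth-up on the cork mat. Origin at the centre of the outside of its foot; z axis from foot to mouth (up at the start, down when it stands mouth-down). Two or three cups are there; a missing one reads None
- cup_b: turned wooden cup, slightly tapered: mouth 60 mm across, foot 55 mm, 68 mm tall, wall 5 mm, about 80 g. Starts mouth-up on the cork mat. Origin at the centre of the outside of its foot; z axis from foot to mouth (up at the start, down when it stands mouth-down). Two or three cups are there; a missing one reads None
- cup_c: turned wooden cup, slightly tapered: mouth 60 mm across, foot 55 mm, 68 mm tall, wall 5 mm, about 80 g. Starts mouth-up on the cork mat. Origin at the centre of the outside of its foot; z axis from foot to mouth (up at the start, down when it stands mouth-down). Two or three cups are there; a missing one reads None
- chisel_wide: bystander: wood chisel with an orange and black handle, 195 mm long, lying on the bench
- chisel_narrow: bystander: narrow wood chisel with an orange and black handle, 195 mm long, lying on the bench
- mallet: bystander: orange dead-blow mallet, 270 mm long, 60 mm high, lying at the far side
- bar_clamp: bystander: bar clamp 300 mm long with blue jaws, lying at the far side
- offcut: bystander: pine offcut 100 x 55 x 38 mm
- try_square: bystander: try square with a dark wooden stock 110 mm long and a 150 mm steel blade, lying flat
- pencil: bystander: yellow carpenter's pencil 115 mm long, lying flat

How it is judged (in metres and radians):
On the way, in this order (a step that is already met when the one before it is completed fails the run):
1. the coupler's handle is raised (value of joint latch above 0.9 rad), for 0.2 s.
2. the coupler sits on the ball, board flat on the block, handle still up (horizontal distance between socket and ball below 0.006 m and z of socket in the frame of ball between -0.004 and 0.004 m and angle between stand's own z axis and vertical below 0.04 rad and value of joint latch above 0.5 rad), for 0.2 s.
3. the handle is pressed down while the coupler sits on the ball (horizontal distance between socket and ball below 0.006 m and z of socket in the frame of ball between -0.004 and 0.004 m and angle between stand's own z axis and vertical below 0.04 rad and value of joint latch below 0.12 rad), for 0.2 s.
At the end, for the whole second after the job is handed in: The coupler sits on the ball (socket within 6 mm sideways and 4 mm in height of the ball's middle, board level within 0.04 rad), the handle is down (below 0.12 rad), and every cup that is there stands mouth-down (within 0.1 rad) on the board itself, its middle within the board's outline, at rest (all of step 3 and linear speed of each of stand, cup_a, cup_b, cup_c below 0.02 m/s and angle between each of cup_a, cup_b, cup_c's own z axis and vertical above 3.04 rad and z of cup_a in the frame of stand between 0.074 and 0.086 m and x of cup_a in the frame of stand between -0.12 and 0.12 m and y of cup_a in the frame of stand between -0.135 and 0.135 m and z of cup_b in the frame of stand between 0.074 and 0.086 m and x of cup_b in the frame of stand between -0.12 and 0.12 m and y of cup_b in the frame of stand between -0.135 and 0.135 m and z of cup_c in the frame of stand between 0.074 and 0.086 m and x of cup_c in the frame of stand between -0.12 and 0.12 m and y of cup_c in the frame of stand between -0.135 and 0.135 m); the robot touches nothing.
It fails at once if a bystanding tool or the offcut is shifted by more than 5 cm (distance of any of chisel_wide, chisel_narrow, mallet, bar_clamp, offcut, try_square, pencil from where it was at the start of the episode above 0.05 m).
Of cup_a, cup_b, cup_c only 2 to 3 are there at a start; the rules pass over those that are not, and their reading is None.
At some moment in a run one of cup_a, cup_b, cup_c may be knocked a few centimetres aside while the robot is not near it.
It also fails if it takes over 210 s, if anything falls off the work surface, if the arm or the gripper's body presses on something with over 40 N, if the wrist force passes 120 N, or if a joint passes its speed limit or range.

ROBOT

A 6-joint arm with a two-finger parallel gripper is mounted at the origin on the work surface. World frame = base frame: x ahead of the robot, y to its left, z up, the work surface at z = 0. Lengths are in mm, angles in rad, forces in N, time in s.
With the tool pointing down it reaches from about 350 to 800 mm from the base axis. Payload 7.3 kg.
Tool frame: the origin (TCP) lies at the very end of the fingers, on their centre line; the grasp point (between the pads) lies 19 mm behind it; z points along the fingers, y is the direction in which the jaws open and shut (so a half turn about z gives the same grasp; the last joint's range is limited). The gripper opens to 85 mm and grips with 20 to 120 N. Pads are 22 mm wide; open, the fingers measure 114 mm over their backs; the gripper's body (76 mm by 85 mm) begins 54 mm behind the grasp point. The pads swing forward as they close: fully open they stand 13 mm farther back than shut.
Start: joints at [-1.355, 0.342, 1.524, -0, 1.275, -0.146], TCP at [185.851, -491.023, 231.322] pointing down, gripper open.
Joint ranges: [-2.53, 2.53], [-0.77, 2.02], [0.04, 2.7], [-1, 4.14], [0.28, 2.66], [-3.11, 3.11]. Speed limits (rad/s): [2.57, 2.57, 3.14, 3.14, 3.14, 3.14].

INTERFACE

Orientations are given as [roll, pitch, yaw] about the fixed x, y, z axes, in that order (R = Rz(yaw) Ry(pitch) Rx(roll)).
In Python, from station import bot gives the robot as it stands. The module is installed in compiled form; this text tells all that it offers.
- The arm moves only by the tool arm_command, never from a script. Its argument "rows" is a list of rows, each a list of 3 entries, a list of its own where there are three numbers: the turn, a rotation vector about the tool's x, y, z scaled (see below), then the shift along the tool's x, y, z scaled (see below), then the opening, from 0 (shut) to 1 (fully open). A call has 1 to 5 rows; each row is the pose to reach, as a shift and turn from the pose measured when the call began, along the tool's axes at that moment; what a row does not reach only later rows make up. The controller multiplies each number of a shift by 150 mm and each number of a turn by 60 degrees. A row lasts 1/12 s, in which the tool goes at most 41.7 mm and 7.16 degrees, less where a joint would pass 70% of its speed; a pose out of reach is approached as far as the arm can. A call with a number of a shift or a turn outside -1 to 1 is refused whole. A call with a gripper value outside its range is refused whole. The fingers move at their own pace and stop on an object; the grip force is fixed at half the most. Time passes only in rows, so rows that repeat a pose let the fingers close. It gives the time, the measured TCP pose, the force and the opening at its end, in the units of the state.
- bot.get_state(): the state, without advancing time (a new reading comes with each control period).
- bot.get_image(name): name is "scene" or "top"; returns a dict with "frame" (384x512x3 uint8, red, green, blue), "depth" (384x512 float32, mm along the optical axis (not along the pixel's ray), 0 where there is no reading), "vfov" (degrees; the focal length in pixels is half the picture's height over the tangent of half this angle, whatever the lens; pixels are square), "cx", "cy" (the principal point, pixels), "cam_to_world" (4x4, takes a point from camera to world coordinates). Camera axes: x right, y down, z forward; pixel columns grow to the right and rows downward; lengths in mm; the calibration is good to about 2 mm. A picture is of the moment at which its call begins.
- bot.hand_in(): hands the job in, once; it reports no verdict.
Trained networks look in a picture, given as the dict that the camera call returned (one of the last four; its "shot" number tells which), for a name from the list of things; names that differ only in an ending like _2 or _b are one class to them, and where a whole thing is asked for, a point or a joint stands for the part that bears it (a point fixed in the world has none). Each returns a list of dicts, best first, with "score" (0 to 1); they miss things now and then, are a little off and sometimes report something else, mostly with a low value. They report only what shows in the picture. A call takes as long as a camera call.
- bot.look_for(picture, thing): "at" ([x, y, z] in mm, in the coordinates of the camera as it stood for that picture, good to about 4 mm: the middle of the surface that is visible of it).
- bot.spot_point(picture, thing): "at" ([x, y, z] in mm, in the coordinates of the camera as it stood for that picture, good to about 4 mm: a listed point, or the origin of a listed thing).
The state is a dict: "time_s": time; "joint_pos": joint angles; "qd": joint speeds; "joint_efforts": joint torques, N m; "tool_pos": TCP position; "ee_rot": TCP orientation; "wrist_force": force on the tool from outside, world axes, zero at the start; "ft_torque": the same for the moment, N m; "opening": finger opening in mm.
Only numpy, scipy, OpenCV 4.12 (cv2) and the standard library are available. Lean on these libraries where they do the work, as an engineer would, in place of code of your own. Each camera call takes 0.05 s, during which the arm holds its last target. There are 200 camera calls.

## Working session

There is one attempt and no reset: what is moved stays moved. The work goes in short steps, Python scripts to look and compute and a tool call to move; the robot and the scene stay as the last step left them, time stands still between calls to the robot, and variables do not carry over. Pictures are saved under pics/ and viewed, about 12 in all and at most 16, crops included, and the job is handed in when it is done.

Besides the shell and the picture viewer there is one more tool, called in YAML: its name, and indented under it one key for each argument. arm_command: Moves the arm, as the interface text tells. Shifts and turns lie within -1 to 1; 1 stands for 150 mm of shift or 60 degrees of turn. Its arguments: {"type":"object","properties":{"rows":{"type":"array","items":{"type":"array"}}},"required":["rows"]}

```bash
mkdir -p pics; cat > h.py <<'E'
import numpy as np, cv2
from scipy.spatial.transform import Rotation as R
from station import bot
def shot(name,save=None):
    p=bot.get_image(name)
    if save: cv2.imwrite(f'pics/{save}.png',cv2.cvtColor(p['frame'],cv2.COLOR_RGB2BGR))
    return p
def w(p,at): return (p['cam_to_world']@np.append(at,1))[:3]
def cloud(p):
    h,wd=p['depth'].shape; f=h/2/np.tan(np.radians(p['vfov'])/2)
    v,u=np.mgrid[:h,:wd]; z=p['depth']
    c=np.stack([(u-p['cx'])*z/f,(v-p['cy'])*z/f,z],-1)
    W=c@p['cam_to_world'][:3,:3].T+p['cam_to_world'][:3,3]
    W[z==0]=np.nan
    return W
def go(pos,rpy=None):
    "shift and turn (scaled) from now to target"
    s=bot.get_state(); T=R.from_euler('xyz',s['ee_rot'])
    d=T.inv().apply(np.array(pos)-s['tool_pos'])/150
    G=T if rpy is None else (R.from_euler('xyz',rpy) if not isinstance(rpy,R) else rpy)
    r=(T.inv()*G).as_rotvec()/np.radians(60)
    print('turn',r.round(3),'shift',d.round(3))
E
python3 - <<'E'
from h import *
print(bot.get_state())
for n in ('top','scene'):
    p=shot(n,n+'0'); print(n,p['vfov'],p['cam_to_world'].round(2).tolist())
    for t in ('stand','socket','housing','latch_hinge','latch_grip','ballbase','ball','mat','cup_a','offcut','mallet','bar_clamp','chisel_wide','try_square','pencil'):
        print(t,[(round(d['score'],2),w(p,d['at']).round(0).tolist()) for d in bot.spot_point(p,t)[:4]])
E
```

```text
{'time_s': 0.0, 'joint_pos': array([-1.35499922e+00,  3.42729554e-01,  1.52504127e+00, -4.11464129e-07,
        1.27535520e+00, -1.45968442e-01]), 'qd': array([ 6.05465341e-05, -9.42752374e-04,  4.30723451e-04, -3.49749631e-04,
        2.03675880e-03,  9.50774211e-04]), 'joint_efforts': array([ 8.05785639e-04, -4.33678043e+01, -2.46008795e+01,  2.10116340e-06,
        7.98781664e-03,  7.68240596e-06]), 'tool_pos': array([ 185.76117155, -490.61158907,  230.61393203]), 'ee_rot': array([-3.14007553e+00, -2.22640870e-04,  3.61765503e-01]), 'wrist_force': array([ 0.06130523,  0.72666668, -0.00501262]), 'ft_torque': array([-0.01105251, -0.01592052,  0.00557331]), 'opening': 85.63550371992793}
top 42.6948508838325 [[0.02, -1.0, 0.06, 495.56], [-1.0, -0.02, -0.0, -24.19], [0.0, -0.06, -1.0, 1503.7], [0.0, 0.0, 0.0, 1.0]]
stand [(0.69, [536.0, 316.0, 1.0]), (0.46, [460.0, -240.0, 1.0])]
socket [(0.76, [536.0, 318.0, 42.0])]
housing [(0.56, [537.0, 314.0, 52.0]), (0.55, [755.0, -228.0, -0.0])]
latch_hinge [(0.67, [535.0, 272.0, 62.0]), (0.5, [576.0, -316.0, 3.0]), (0.26, [533.0, 318.0, 2.0])]

[... 773 characters left out ...]
[539.0, 320.0, 48.0])]
latch_hinge [(0.79, [538.0, 273.0, 65.0]), (0.61, [540.0, 316.0, 41.0]), (0.54, [538.0, 321.0, 48.0]), (0.2, [402.0, -156.0, -4.0])]
latch_grip []
ballbase [(0.84, [531.0, 2.0, -3.0])]
ball [(0.67, [530.0, 4.0, 69.0])]
mat [(0.81, [510.0, -320.0, -6.0])]
cup_a [(0.96, [462.0, -406.0, 4.0]), (0.66, [582.0, -317.0, 3.0]), (0.58, [458.0, -236.0, 3.0])]
offcut [(0.61, [750.0, 152.0, -2.0]), (0.25, [538.0, 318.0, -2.0]), (0.22, [578.0, -316.0, 4.0])]
mallet [(0.77, [754.0, -225.0, 1.0])]
bar_clamp [(0.61, [747.0, 237.0, 1.0])]
chisel_wide [(0.93, [404.0, 160.0, 0.0])]
try_square [(0.77, [788.0, 44.0, 2.0]), (0.29, [538.0, 273.0, 67.0])]
pencil [(0.74, [658.0, -165.0, 1.0])]
```

View pics/top0.png

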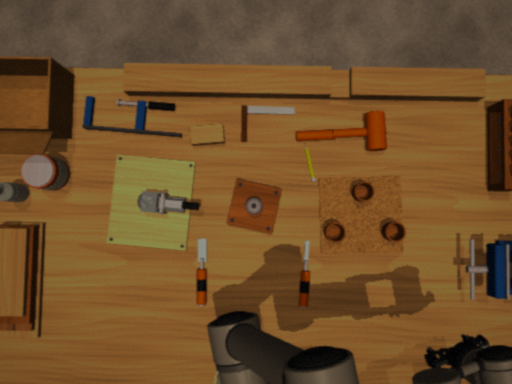

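View pics/scene0.png

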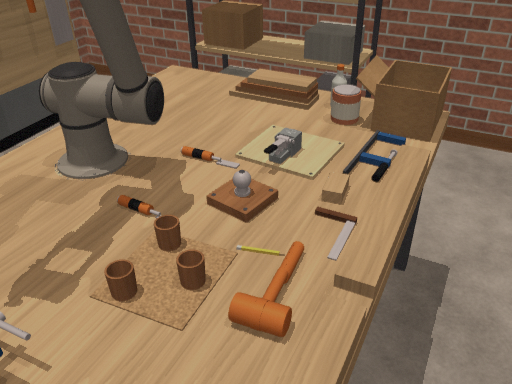

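```bash
python3 - <<'E'
from h import *
p=shot('top');C=cloud(p)
def box(m): 
    r=cv2.minAreaRect(C[m][:,:2].astype(np.float32)); return np.round(r[0],1),np.round(r[1],1),round(r[2],2),m.sum()
X,Y,Z=C[...,0],C[...,1],C[...,2]
near=(abs(X-537)<190)&(Y>150)&(Y<500)
print('board',box(near&(Z>8)&(Z<16)), 'housing top',box(near&(Z>69)&(Z<77)))
nb=(abs(X-530)<110)&(abs(Y)<110)
print('block',box(nb&(Z>26)&(Z<34)))
m=nb&(Z>75)
P=C[m]; A=np.c_[2*P,np.ones(len(P))]; s=np.linalg.lstsq(A,(P**2).sum(1),rcond=None)[0]; print('ball',s[:3],P[:,2].max())
for c in [(578,-320),(463,-408),(458,-236)]:
    m=(np.hypot(X-c[0],Y-c[1])<50)&(Z>62)&(Z<80)
    print('cup',cv2.minEnclosingCircle(C[m][:,:2].astype(np.float32)),np.median(C[m][:,2]))
E
```

```text
board (array([536.6, 324.5]), array([348. , 378.3]), 89.94, np.int64(4892)) housing top (array([534.1, 252.1]), array([176. ,  61.6]), 87.43, np.int64(531))
block (array([530.2,   4.2]), array([139.8, 139.7]), 78.3, np.int64(1471))
ball [529.99840786   4.27800346  77.00359081] 104.510134976789
cup ((577.4525756835938, -318.7245178222656), 30.009952545166016) 71.73392892685638
cup ((461.5613098144531, -409.336669921875), 30.13528823852539) 71.01828433647097
cup ((457.2879638671875, -235.1527099609375), 29.918537139892578) 71.53309516330069
```

Top view: the stand is at (150,200) with its nose to the left (+y) and its handle tip at (198,205). The ball is at (255,205). The three cups are at (333,231), (360,190) and (393,231), and the chisels at (202,272) and (305,272). Next I'll get the board's yaw and the chisels' extents.

```bash
python3 - <<'E'
from h import *
p=shot('top');C=cloud(p);X,Y,Z=C[...,0],C[...,1],C[...,2]
def comp(m,x,y,pad=0):
    n,l=cv2.connectedComponents(m.astype(np.uint8)); d=np.hypot(X-x,Y-y); d[~m]=1e9
    k=l[np.unravel_index(np.nanargmin(d),d.shape)]; mm=l==k
    r=cv2.minAreaRect(C[mm][:,:2].astype(np.float32)); return np.round(r[0],1),np.round(r[1],1),round(r[2],2),mm.sum(),np.percentile(C[mm][:,2],[50,98]).round(1)
print('board',comp((Z>7)&(Z<17),600,400))
m=(abs(X-536)<25)&(Y>140)&(Y<268)&(Z>50); r=cv2.minAreaRect(C[m][:,:2].astype(np.float32)); print('handle',r,np.percentile(C[m][:,2],[2,50,98]))
hm=(abs(X-536)<40)&(Y>275)&(Y<355)&(Z>62); print('housing',cv2.minAreaRect(C[hm][:,:2].astype(np.float32)))
f=p['frame'].astype(int)
for nm,cx,cy in (('wide',400,160),('narrow',400,-157)):
    for x0 in range(280,520,20):
        q=(X>=x0)&(X<x0+20)&(abs(Y-cy)<40)&(Z>3.5)
        if q.sum()>1: print(nm,x0,Y[q].min().round(),Y[q].max().round(),Z[q].max().round(1))
E
```

```text
board (array([538.1, 317.3]), array([242.9, 277.1]), 85.27, np.int64(5379), array([12.3, 16.7]))
handle ((538.6024780273438, 215.74647521972656), (104.06598663330078, 41.621009826660156), 88.72388458251953) [66.45525355 73.76427692 82.76900771]
housing ((537.3150634765625, 308.91253662109375), (72.32905578613281, 60.24140167236328), 85.20346069335938)
wide 280 120.0 198.0 36.0
wide 300 120.0 192.0 34.5
wide 320 120.0 200.0 35.4
wide 340 121.0 200.0 32.3
wide 360 122.0 197.0 19.0
wide 380 122.0 198.0 17.8
wide 400 122.0 193.0 12.2
wide 420 126.0 199.0 9.6
wide 440 123.0 199.0 7.9
wide 460 124.0 197.0 13.1
wide 480 133.0 200.0 11.4
wide 500 122.0 200.0 78.9
narrow 280 -194.0 -117.0 740.3
narrow 300 -194.0 -119.0 35.5
narrow 320 -197.0 -119.0 34.5
narrow 340 -194.0 -118.0 24.0
narrow 360 -197.0 -118.0 26.1
narrow 380 -193.0 -118.0 11.8
narrow 400 -193.0 -117.0 11.7
narrow 420 -196.0 -117.0 10.2
narrow 440 -193.0 -117.0 11.2
narrow 460 -196.0 -120.0 11.2
narrow 480 -196.0 -119.0 10.6
narrow 500 -195.0 -119.0 10.7
```

```bash
cat >> h.py <<'E'
def plan(wps,lim=140,ang=30,start=None):
    "wps: list of (pos,R); prints one (turn,shift) per call, along straight lines"
    s=bot.get_state(); p=np.array(s['tool_pos']) if start is None else np.array(start[0]); T=R.from_euler('xyz',s['ee_rot']) if start is None else start[1]
    for q,G in wps:
        q=np.array(q,float); rv=(T.inv()*G).as_rotvec()
        n=max(1,int(np.ceil(max(np.linalg.norm(q-p)/lim,np.degrees(np.linalg.norm(rv))/ang)-.05)))
        for i in range(1,n+1):
            a=p+(q-p)*(i-1)/n; b=p+(q-p)*i/n; A=T*R.from_rotvec(rv*(i-1)/n)
            print('turn',(rv/n/np.radians(60)).round(2).tolist(),'shift',(A.inv().apply(b-a)/150).round(2).tolist())
        p,T=q,G; print('--')
def st():
    s=bot.get_state(); print('t',round(s['time_s'],2),'tcp',s['tool_pos'].round(1),'rpy',s['ee_rot'].round(3),'q',s['joint_pos'].round(3),'F',s['wrist_force'].round(1),'open',round(s['opening'],1))
def frame(z,y):
    "rotation with tool z along z and y nearest y"
    z=np.array(z,float)/np.linalg.norm(z); y=np.array(y,float); y=y-z*(y@z); y/=np.linalg.norm(y)
    return R.from_matrix(np.c_[np.cross(y,z),y,z])
E
python3 - <<'E'
from h import *
y=np.radians(85.3); n=np.array([np.cos(y),np.sin(y),0]); jy=[np.sin(y),-np.cos(y),0]
G=frame(n*np.sin(.4)+np.array([0,0,-np.cos(.4)]),jy)
D=frame([0,0,-1],jy)
g=np.array([538,317.3,70])-132*n
print(g)
plan([([528,186,170],D),([528,186,170],G)],lim=150,ang=32)
E
```

```text
[527.18411686 185.74386494  70.        ]
turn [0.0, 0.0, -0.18] shift [0.62, -0.57, 0.07]
turn [0.0, 0.0, -0.18] shift [0.72, -0.44, 0.07]
turn [0.0, 0.0, -0.18] shift [0.79, -0.3, 0.07]
turn [0.0, 0.0, -0.18] shift [0.83, -0.15, 0.07]
turn [0.0, 0.0, -0.18] shift [0.84, 0.01, 0.07]
turn [0.0, 0.0, -0.18] shift [0.83, 0.17, 0.07]
--
turn [0.0, 0.38, 0.0] shift [0.0, 0.0, 0.0]
--
```

arm_command:
  rows:
    - [[0,0,-0.18],[0.62,-0.57,0.07],1]
    - [[0,0,-0.18],[0.62,-0.57,0.07],1]
    - [[0,0,-0.18],[0.62,-0.57,0.07],1]
    - [[0,0,-0.18],[0.62,-0.57,0.07],1]
    - [[0,0,-0.18],[0.62,-0.57,0.07],1]

```text
time_s: 2.12
tool_pos: [243.4, -376.4, 221.1]
ee_rot: [3.141, -0.0, 0.553]
wrist_force: [0.5, -1.0, -0.4]
opening: 85.9
```

arm_command:
  rows:
    - [[0,0,-0.18],[0.72,-0.44,0.07],1]
    - [[0,0,-0.18],[0.72,-0.44,0.07],1]
    - [[0,0,-0.18],[0.72,-0.44,0.07],1]
    - [[0,0,-0.18],[0.72,-0.44,0.07],1]
    - [[0,0,-0.18],[0.72,-0.44,0.07],1]

```text
time_s: 2.53
tool_pos: [301.4, -262.8, 210.8]
ee_rot: [3.141, 0.0, 0.745]
wrist_force: [0.3, -0.9, -0.2]
opening: 85.4
```

arm_command:
  rows:
    - [[0,0,-0.18],[0.79,-0.3,0.07],1]
    - [[0,0,-0.18],[0.79,-0.3,0.07],1]
    - [[0,0,-0.18],[0.79,-0.3,0.07],1]
    - [[0,0,-0.18],[0.79,-0.3,0.07],1]
    - [[0,0,-0.18],[0.79,-0.3,0.07],1]

```text
time_s: 2.95
tool_pos: [359.0, -149.4, 200.3]
ee_rot: [3.14, 0.001, 0.936]
wrist_force: [-0.9, -0.7, -0.8]
opening: 85.2
```

arm_command:
  rows:
    - [[0,0,-0.18],[0.83,-0.15,0.07],1]
    - [[0,0,-0.18],[0.83,-0.15,0.07],1]
    - [[0,0,-0.18],[0.83,-0.15,0.07],1]
    - [[0,0,-0.18],[0.83,-0.15,0.07],1]
    - [[0,0,-0.18],[0.83,-0.15,0.07],1]

```text
time_s: 3.37
tool_pos: [415.8, -36.5, 189.6]
ee_rot: [3.14, 0.002, 1.126]
wrist_force: [-0.4, -0.5, 0.0]
opening: 85.4
```

arm_command:
  rows:
    - [[0,0,-0.18],[0.84,0,0.07],1]
    - [[0,0,-0.18],[0.84,0,0.07],1]
    - [[0,0,-0.18],[0.84,0,0.07],1]
    - [[0,0,-0.18],[0.84,0,0.07],1]
    - [[0,0,-0.18],[0.84,0,0.07],1]

```text
time_s: 3.78
tool_pos: [471.0, 75.8, 178.6]
ee_rot: [3.14, 0.003, 1.315]
wrist_force: [-0.8, -0.2, -0.3]
opening: 85.7
```

arm_command:
  rows:
    - [[0,0,-0.18],[0.83,0.17,0.07],1]
    - [[0,0,-0.18],[0.83,0.17,0.07],1]
    - [[0,0,-0.18],[0.83,0.17,0.07],1]
    - [[0,0,-0.18],[0.83,0.17,0.07],1]
    - [[0,0,-0.18],[0.83,0.17,0.07],1]

```text
time_s: 4.2
tool_pos: [528.3, 187.9, 167.2]
ee_rot: [3.141, 0.004, 1.502]
wrist_force: [-0.2, -0.5, 0.1]
opening: 85.3
```

arm_command:
  rows:
    - [[0,0.38,0],[0,0,0],1]
    - [[0,0.38,0],[0,0,0],1]
    - [[0,0.38,0],[0,0,0],1]
    - [[0,0.38,0],[0,0,0],1]
    - [[0,0.38,0],[0,0,0],1]

```text
time_s: 4.62
tool_pos: [528.3, 182.7, 167.0]
ee_rot: [-3.141, -0.394, 1.494]
wrist_force: [-0.2, 0.5, -0.4]
opening: 85.7
```

```bash
python3 - <<'E'
from h import *
p=shot('scene','s1')
for t in ('latch_grip','latch_hinge','housing'): print(t,[(round(d['score'],2),w(p,d['at']).round(0).tolist()) for d in bot.spot_point(p,t)[:3]])
st()
y=np.radians(85.3); n=np.array([np.cos(y),np.sin(y),0]); jy=[np.sin(y),-np.cos(y),0]
d=n*np.sin(.4)+np.array([0,0,-np.cos(.4)]); G=frame(d,jy)
g=np.array([538,317.3,70])-132*n
print(g); plan([(g+19*d,G)],lim=130)
# arc
h=np.array([538,317.3,64])-44*n; z=np.array([0,0,1.])
wp=[]
for a in (.3,.6,.9,1.1):
    v=-88*np.cos(a+.07)*n+88*np.sin(a+.07)*z
    t=a-.4; dd=-n*np.sin(t)-z*np.cos(t); wp.append((h+v+19*dd,frame(dd,jy)))
plan(wp,start=(g+19*d,G),ang=35)
E
```

```text
latch_grip [(0.75, [525.0, 185.0, 75.0])]
latch_hinge [(0.62, [540.0, 271.0, 65.0])]
housing [(0.86, [539.0, 321.0, 50.0]), (0.15, [757.0, -227.0, 3.0])]
t 4.82 tcp [528.5 186.9 167.7] rpy [ 3.14  -0.393  1.502] q [-0.018  0.428  1.654  0.448  1.081 -0.166] F [ 0.1  0.2 -0.2] open 85.6
[527.18411686 185.74386494  70.        ]
turn [-0.0, 0.01, 0.01] shift [-0.26, -0.01, 0.73]
--
turn [0.0, -0.29, 0.0] shift [0.07, 0.0, -0.15]
--
turn [0.0, -0.29, -0.0] shift [0.06, -0.0, -0.15]
--
turn [-0.0, -0.29, -0.0] shift [0.06, -0.0, -0.15]
--
turn [0.0, -0.19, 0.0] shift [0.04, 0.0, -0.1]
--
```

```bash
python3 - <<'E'
from h import *
y=np.radians(85.3); n=np.array([np.cos(y),np.sin(y),0]); jy=[np.sin(y),-np.cos(y),0]
t0=.6; d=n*np.sin(t0)+np.array([0,0,-np.cos(t0)]); G=frame(d,jy)
g=np.array([537,317.3,71])-132*n
plan([(g+19*d,G)],lim=130)
h=np.array([537,317.3,64])-44*n; z=np.array([0,0,1.])
wp=[]
for a in (.3,.6,.9,1.12):
    v=-88*np.cos(a+.07)*n+88*np.sin(a+.07)*z
    t=a-t0; dd=-n*np.sin(t)-z*np.cos(t); wp.append((h+v+19*dd,frame(dd,jy)))
plan(wp,start=(g+19*d,G),ang=35)
E
```

```text
turn [-0.0, 0.2, 0.01] shift [-0.23, -0.02, 0.72]
--
turn [0.0, -0.29, -0.0] shift [0.09, -0.0, -0.12]
--
turn [0.0, -0.29, 0.0] shift [0.09, 0.0, -0.13]
--
turn [0.0, -0.29, -0.0] shift [0.09, -0.0, -0.13]
--
turn [0.0, -0.21, 0.0] shift [0.06, 0.0, -0.09]
--
```

arm_command:
  rows:
    - [[0,0.2,0.01],[-0.23,-0.02,0.2],1]
    - [[0,0.2,0.01],[-0.23,-0.02,0.4],1]
    - [[0,0.2,0.01],[-0.23,-0.02,0.6],1]
    - [[0,0.2,0.01],[-0.23,-0.02,0.72],1]
    - [[0,0.2,0.01],[-0.23,-0.02,0.72],1]

```text
time_s: 5.23
tool_pos: [523.9, 197.6, 51.4]
ee_rot: [-3.129, -0.601, 1.487]
wrist_force: [-1.0, 0.1, 0.5]
opening: 85.2
```

arm_command:
  rows:
    - [[0,0,0],[0,0,0],0]
    - [[0,0,0],[0,0,0],0]
    - [[0,0,0],[0,0,0],0]
    - [[0,0,0],[0,0,0],0]
    - [[0,0,0],[0,0,0],0]

```text
time_s: 5.65
tool_pos: [525.0, 197.4, 52.7]
ee_rot: [-3.133, -0.601, 1.489]
wrist_force: [3.2, -0.6, 1.9]
opening: 25.6
```

```bash
python3 - <<'E'
from h import *
st(); shot('scene','s2')
E
```

```text
t 5.65 tcp [525.  197.4  52.7] rpy [-3.133 -0.601  1.489] q [-0.11   0.631  1.81   0.8    0.908 -0.603] F [ 3.2 -0.6  1.9] open 25.6
```

View pics/s2.png

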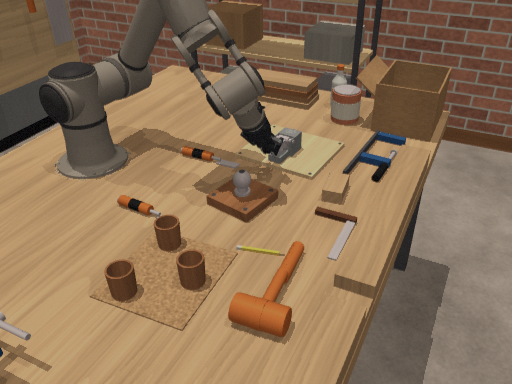

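The gripper is around the handle at about (272,147), nearly closed. I'll finish closing and swing it up along the arc.

arm_command:
  rows:
    - [[0,0,0],[0,0,0],0]
    - [[0,0,0],[0,0,0],0]
    - [[0,0,0],[0,0,0],0]
    - [[0,0,0],[0,0,0],0]

```text
time_s: 6.03
tool_pos: [526.0, 197.0, 53.0]
ee_rot: [-3.135, -0.601, 1.488]
wrist_force: [1.9, -1.0, 1.3]
opening: 21.1
```

arm_command:
  rows:
    - [[0,-0.1,0],[0.02,0,-0.04],0]
    - [[0,-0.19,0],[0.06,0,-0.08],0]
    - [[0,-0.29,0],[0.09,0,-0.12],0]
    - [[0,-0.29,0],[0.09,0,-0.12],0]
    - [[0,-0.29,0],[0.09,0,-0.12],0]

```text
time_s: 6.45
tool_pos: [525.4, 199.3, 75.3]
ee_rot: [-3.136, -0.299, 1.494]
wrist_force: [0.9, 1.3, -2.9]
opening: 21.0
```

arm_command:
  rows:
    - [[0,-0.1,0],[0.03,0,-0.04],0]
    - [[0,-0.19,0],[0.06,0,-0.09],0]
    - [[0,-0.29,0],[0.09,0,-0.13],0]
    - [[0,-0.29,0],[0.09,0,-0.13],0]
    - [[0,-0.29,0],[0.09,0,-0.13],0]

```text
time_s: 6.87
tool_pos: [525.4, 207.4, 96.6]
ee_rot: [-3.133, 0.001, 1.499]
wrist_force: [1.6, 2.0, -2.0]
opening: 21.1
```

```bash
python3 - <<'E'
from h import *
st()
y=np.radians(85.3); n=np.array([np.cos(y),np.sin(y),0]); jy=[np.sin(y),-np.cos(y),0]
h=np.array([537,317.3,64])-44*n; z=np.array([0,0,1.]); t0=.6
wp=[]
for a in (.9,1.12):
    v=-88*np.cos(a+.07)*n+88*np.sin(a+.07)*z
    t=a-t0; dd=-n*np.sin(t)-z*np.cos(t); wp.append((h+v+19*dd,frame(dd,jy)))
plan(wp,ang=35)
p=shot('top'); print([(d['score'],w(p,d['at']).round()) for d in bot.spot_point(p,'housing')])
E
```

```text
t 6.87 tcp [525.4 207.4  96.6] rpy [-3.133e+00  1.000e-03  1.499e+00] q [0.239 0.555 1.582 0.002 1.012 0.31 ] F [ 1.6  2.  -2. ] open 21.1
turn [-0.01, -0.29, 0.01] shift [0.07, 0.02, -0.15]
--
turn [0.0, -0.21, 0.0] shift [0.06, 0.0, -0.09]
--
[(0.44, array([530.,   0.,   6.]))]
```

arm_command:
  rows:
    - [[0,-0.1,0],[0.02,0,-0.05],0]
    - [[0,-0.19,0],[0.05,0,-0.1],0]
    - [[0,-0.29,0],[0.07,0,-0.15],0]
    - [[0,-0.29,0],[0.07,0,-0.15],0]
    - [[0,-0.29,0],[0.07,0,-0.15],0]

```text
time_s: 7.38
tool_pos: [525.0, 216.5, 116.9]
ee_rot: [-3.127, 0.302, 1.501]
wrist_force: [0.1, 1.1, -4.8]
opening: 21.1
```

arm_command:
  rows:
    - [[0,-0.1,0],[0.03,0,-0.05],0]
    - [[0,-0.19,0],[0.06,0,-0.09],0]
    - [[0,-0.19,0],[0.06,0,-0.09],0]
    - [[0,-0.19,0],[0.06,0,-0.09],0]
    - [[0,-0.19,0],[0.06,0,-0.09],0]

```text
time_s: 7.8
tool_pos: [525.6, 226.8, 127.1]
ee_rot: [-3.122, 0.5, 1.504]
wrist_force: [-3.6, -1.8, 4.3]
opening: 21.1
```

```bash
python3 - <<'E'
from h import *
st(); p=shot('scene'); 
y=np.radians(85.3); n=np.array([np.cos(y),np.sin(y),0]);h=np.array([537,317.3,64])-44*n
s=bot.get_state(); T=R.from_euler('xyz',s['ee_rot']); g=s['tool_pos']+T.apply([0,0,-19]); v=g-h; print(v, np.linalg.norm(v), np.arctan2(v[2],-v@n)-.07)
f=p['frame'][100:200,220:370]; cv2.imwrite('pics/s3.png',cv2.resize(f[...,::-1],None,fx=4,fy=4,interpolation=2))
E
```

```text
t 7.8 tcp [525.6 226.8 127.1] rpy [-3.122  0.5    1.504] q [ 0.491  0.714  1.296 -0.411  1.442  0.681] F [-3.6 -1.8  4.3] open 21.1
[ -6.77620338 -37.58600505  79.76012423] 88.43247211636113 1.0560313425778898
```

View pics/s3.png

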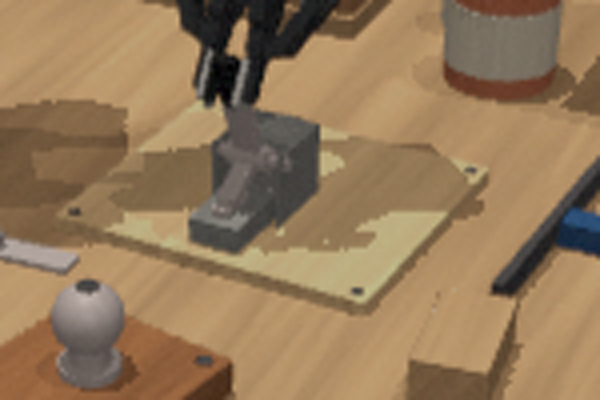

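The handle stands up at about (240,150) in the crop, with the angle computed at about 1.06 rad. I'll release it and back off along the tool axis, and fit a kinematic model so I can plan the horizontal poses.

arm_command:
  rows:
    - [[0,0,0],[0,0,0],1]
    - [[0,0,0],[0,0,0],1]
    - [[0,0,0],[0,0,0],1]
    - [[0,0,0],[0,0,0],1]
    - [[0,0,0],[0,0,0],1]

```text
time_s: 8.27
tool_pos: [525.7, 226.8, 126.9]
ee_rot: [-3.122, 0.5, 1.504]
wrist_force: [-0.2, 0.2, 0.1]
opening: 79.9
```

arm_command:
  rows:
    - [[0,0,0],[0,0,-0.2],1]
    - [[0,0,0],[0,0,-0.4],1]
    - [[0,0,0],[0,0,-0.7],1]
    - [[0,0,0],[0,0,-0.7],1]
    - [[0,0,0],[0,0,-0.7],1]

```text
time_s: 8.68
tool_pos: [531.9, 278.8, 221.3]
ee_rot: [-3.127, 0.496, 1.503]
wrist_force: [0.4, -0.2, -0.5]
opening: 85.7
```

```bash
cat > kin.py <<'E'
import numpy as np
from scipy.optimize import least_squares
from scipy.spatial.transform import Rotation as R
P0=[400,0,300,0,300,220]
def fk(q,P,full=False):
    d1,e,L2,a3,L4,L6=P
    ry=lambda a:R.from_euler('y',a); rz=lambda a:R.from_euler('z',a)
    A=rz(q[0]); p=np.array([0,0,d1])+A.apply([0,e,0])
    A=A*ry(q[1]); p=p+A.apply([0,0,L2]); el=p
    A=A*ry(q[2]); p=p+A.apply([a3,0,L4]); wr=p
    A=A*rz(q[3])*ry(q[4])*rz(q[5])
    p=p+A.apply([0,0,L6])
    return (p,A,el,wr)
D=[([-1.355,.3427,1.525,0,1.2754,-.146],[185.8,-490.6,230.6],[-3.140,0,.362]),
([-.018,.428,1.654,.448,1.081,-.166],[528.5,186.9,167.7],[3.14,-.393,1.502]),
([-.11,.631,1.81,.8,.908,-.603],[525,197.4,52.7],[-3.133,-.601,1.489]),
([.239,.555,1.582,.002,1.012,.31],[525.4,207.4,96.6],[-3.133,.001,1.499]),
([.491,.714,1.296,-.411,1.442,.681],[525.6,226.8,127.1],[-3.122,.5,1.504])]
P=least_squares(lambda P:np.concatenate([fk(q,P)[0]-p for q,p,_ in D]),P0).x
TO=(fk(D[0][0],P)[1].inv()*R.from_euler('xyz',D[0][2]))
LO=[-2.53,-.77,.04,-1,.28,-3.11]; HI=[2.53,2.02,2.7,4.14,2.66,3.11]
def ik(pos,G,q0):
    f=lambda q:np.r_[(fk(q,P)[0]-pos)/100,((fk(q,P)[1]*TO).inv()*G).as_rotvec()]
    best=None
    for s in [np.array(q0)]+[np.array(q0)+np.random.default_rng(i).normal(0,.5,6) for i in range(8)]:
        r=least_squares(f,np.clip(s,np.add(LO,.01),np.add(HI,-.01)),bounds=(LO,HI))
        if best is None or r.cost<best.cost: best=r
        if best.cost<1e-8: break
    return best.x,np.sqrt(2*best.cost)
E
python3 - <<'E'
from kin import *
print(P.round(1)); 
for q,p,o in D: print((fk(q,P)[0]-p).round(1),((fk(q,P)[1]*TO).inv()*R.from_euler('xyz',o)).as_rotvec().round(3))
E
```

```text
[224.1  76.5 505.2  46.6 380.1 313.6]
[ 0.1 -0.1  0. ] [ 0. -0. -0.]
[-0.  -0.  -0.2] [ 0.  0. -0.]
[ 0.1 -0.   0.2] [ 0.001 -0.    -0.001]
[ 0.1 -0.1  0.1] [ 0.001 -0.    -0.   ]
[-0.2 -0.  -0.1] [-0.  0.  0.]
```

```bash
python3 - <<'E'
from h import *
from kin import *
p=shot('top','t4');C=cloud(p);X,Y,Z=C[...,0],C[...,1],C[...,2]
f=cv2.cvtColor(p['frame'],cv2.COLOR_RGB2HSV).astype(int)
m=(Z>6)&(Z<18)&(X>390)&(X<690)&(Y>170)&(Y<470)
n,l,s,c=cv2.connectedComponentsWithStats(m.astype(np.uint8)); 
mm=np.isin(l,[k for k in range(1,n) if s[k,4]>150])
r=cv2.minAreaRect(C[mm][:,:2].astype(np.float32)); print(r)
# robust edges
for e,(a,b) in {'xmin':(0,1),'xmax':(0,-1)}.items(): pass
for t in ('socket','housing','stand','latch_grip'):
  print(t,[(round(d['score'],2),w(p,d['at']).round(0).tolist()) for d in bot.spot_point(p,t)[:1]])
p2=shot('scene')
for t in ('socket','housing','stand','latch_grip'):
  print(t,[(round(d['score'],2),w(p2,d['at']).round(0).tolist()) for d in bot.spot_point(p2,t)[:1]])
# IK feasibility
mid=[.2,.8,1.6,1.2,1.2,0]
def hor(az,dn,roll):
    a=np.radians(az); z=np.array([np.cos(a)*np.cos(dn),np.sin(a)*np.cos(dn),-np.sin(dn)])
    side=np.array([-np.sin(a),np.cos(a),0])
    return frame(z,side*roll)
for nm,x,y,z,azs in (('A',461.5,-409,57,(30,45,60,75)),('B',577.5,-319,57,(60,75,90)),('C',457.3,-235,57,(30,60,90)),('p1',638,-59,57,(90,105)),('p2',548,-79,57,(90,100)),('p3',458,-99,57,(80,95,110))):
  for az in azs:
    for dn in (0,.14):
     for roll in (1,-1):
      G=hor(az,dn,roll); d=G.as_matrix()[:,2]; q,e=ik(np.array([x,y,z])+19*d,G,mid)
      print(nm,az,dn,roll,q.round(2),'err',round(e,4),'wr',fk(q,P)[3].round(),'el',fk(q,P)[2].round())
E
```

```text
((530.4104614257812, 318.3957214355469), (246.64981079101562, 278.7422790527344), 86.2267837524414)
socket [(0.67, [529.0, 321.0, 42.0])]
housing [(0.69, [533.0, 317.0, 47.0])]
stand [(0.85, [526.0, 318.0, -1.0])]
latch_grip [(0.65, [529.0, 234.0, 142.0])]
socket [(0.58, [532.0, 319.0, 43.0])]
housing [(0.85, [535.0, 320.0, 48.0])]
stand [(0.68, [532.0, 321.0, -1.0])]
latch_grip [(0.81, [524.0, 237.0, 151.0])]
A 30 0 1 [-1.34  1.17  1.52  1.3   1.7   2.  ] err 0.0 wr [ 206. -556.   57.] el [ 179. -437.  420.]
A 30 0 -1 [-1.34  1.17  1.52  1.3   1.7  -1.14] err 0.0 wr [ 206. -556.   57.] el [ 179. -437.  420.]
A 30 0.14 1 [-1.34  1.1   1.55  1.25  1.58  2.04] err 0.0 wr [ 209. -555.   98.] el [ 177. -420.  455.]
A 30 0.14 -1 [-1.34  1.1   1.55  1.25  1.58 -1.1 ] err 0.0 wr [ 209. -555.   98.] el [ 177. -420.  455.]
A 45 0 1 [-1.3   1.23  1.28  1.15  1.86  2.14] err 0.0 wr [ 253. -617.   57.] el [ 203. -438.  392.]
A 45 0 -1 [-1.3   1.23  1.28  1.15  1.86 -1.  ] err 0.0 wr [ 253. -617.   57.] el [ 203. -438.  392.]
A 45 0.14 1 [-1.29  1.16  1.31  1.08  1.76  2.15] err 0.0 wr [ 255. -61
[... 5657 characters left out ...]
75  1.97 -1.23] err 0.0 wr [ 484. -392.   57.] el [ 381. -286.  410.]
p3 95 0.14 1 [-0.8   1.12  1.47  0.71  1.86  1.93] err 0.0 wr [ 483. -390.   98.] el [ 371. -273.  445.]
p3 95 0.14 -1 [-0.8   1.12  1.47  0.71  1.86 -1.21] err 0.0 wr [ 483. -390.   98.] el [ 371. -273.  445.]
p3 110 0 1 [-0.71  1.24  1.26  0.62  2.12  1.93] err 0.0 wr [ 559. -376.   57.] el [ 413. -252.  389.]
p3 110 0 -1 [-0.71  1.24  1.26  0.62  2.12 -1.22] err 0.0 wr [ 559. -376.   57.] el [ 413. -252.  389.]
p3 110 0.14 1 [-0.7   1.17  1.3   0.57  2.02  1.92] err 0.0 wr [ 558. -373.   98.] el [ 403. -242.  423.]
p3 110 0.14 -1 [-0.7   1.17  1.3   0.57  2.02 -1.22] err 0.0 wr [ 558. -373.   98.] el [ 403. -242.  423.]
```

View pics/t4.png

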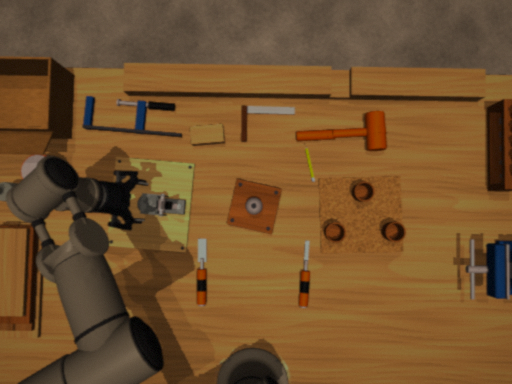

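```bash
python3 - <<'E'
from h import *
y=np.radians(85.7); n=np.array([np.cos(y),np.sin(y),0]); D=frame([0,0,-1],[np.sin(y),-np.cos(y),0])
plan([([533,318.5,160],D),([533,318.5,32],D)],lim=150,ang=32)
E
```

```text
turn [-0.02, 0.48, 0.0] shift [0.43, -0.0, 0.21]
--
turn [0.0, 0.0, 0.0] shift [0.0, 0.0, 0.85]
--
```

arm_command:
  rows:
    - [[-0.02,0.48,0],[0.43,0,0.21],1]
    - [[-0.02,0.48,0],[0.43,0,0.21],1]
    - [[-0.02,0.48,0],[0.43,0,0.21],1]
    - [[-0.02,0.48,0],[0.43,0,0.21],1]
    - [[-0.02,0.48,0],[0.43,0,0.21],1]

```text
time_s: 9.6
tool_pos: [533.0, 315.1, 160.3]
ee_rot: [3.14, -0.006, 1.496]
wrist_force: [0.4, -0.5, 0.2]
opening: 85.3
```

arm_command:
  rows:
    - [[0,0,0],[0,0,0.2],1]
    - [[0,0,0],[0,0,0.4],1]
    - [[0,0,0],[0,0,0.5],1]
    - [[0,0,0],[0,0,0.5],1]
    - [[0,0,0],[0,0,0.5],1]

```text
time_s: 10.02
tool_pos: [533.0, 315.8, 84.9]
ee_rot: [3.141, -0.004, 1.496]
wrist_force: [-0.7, 0.4, 1.1]
opening: 85.7
```

```bash
python3 - <<'E'
from h import *
st(); p=shot('scene')
y=np.radians(85.7); n=np.array([np.cos(y),np.sin(y),0]); D=frame([0,0,-1],[np.sin(y),-np.cos(y),0])
plan([([533,318.5,32],D)],lim=150,ang=32)
for t in ('socket','housing','stand','latch_grip','latch_hinge'):
  print(t,[(round(d['score'],2),w(p,d['at']).round(0).tolist()) for d in bot.spot_point(p,t)[:1]])
f=p['frame'][80:200,220:370]; cv2.imwrite('pics/s5.png',cv2.resize(f[...,::-1],None,fx=4,fy=4,interpolation=2))
E
```

```text
t 10.02 tcp [533.  315.8  84.9] rpy [ 3.141 -0.004  1.496] q [0.41  0.65  1.435 0.004 1.054 0.482] F [-0.7  0.4  1.1] open 85.7
turn [0.0, -0.01, 0.0] shift [0.01, -0.01, 0.36]
--
socket [(0.91, [531.0, 319.0, 41.0])]
housing [(0.68, [530.0, 319.0, 47.0])]
stand [(0.88, [535.0, 322.0, -4.0])]
latch_grip [(0.65, [526.0, 239.0, 147.0])]
latch_hinge [(0.69, [532.0, 273.0, 64.0])]
```

View pics/s5.png

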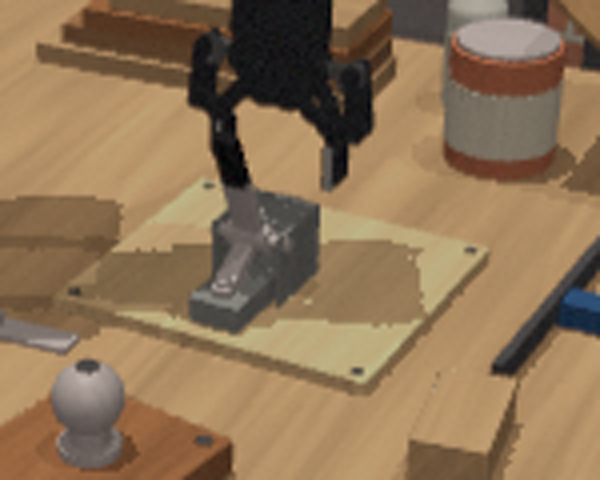

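The open fingers straddle the housing and the handle is up. I'll descend and grip.

arm_command:
  rows:
    - [[0,0,0],[0.01,0.01,0.15],1]
    - [[0,0,0],[0.01,0.01,0.3],1]
    - [[0,0,0],[0.01,0.01,0.35],1]
    - [[0,0,0],[0.01,0.01,0.35],1]
    - [[0,0,0],[0.01,0.01,0.35],1]

```text
time_s: 10.73
tool_pos: [535.8, 317.8, 34.6]
ee_rot: [3.138, -0.007, 1.496]
wrist_force: [0.1, -0.3, -0.1]
opening: 85.4
```

arm_command:
  rows:
    - [[0,0,0],[0,0,0],0]
    - [[0,0,0],[0,0,0],0]
    - [[0,0,0],[0,0,0],0]
    - [[0,0,0],[0,0,0],0]
    - [[0,0,0],[0,0,0],0]

```text
time_s: 11.15
tool_pos: [535.7, 318.1, 36.2]
ee_rot: [3.137, -0.008, 1.496]
wrist_force: [-3.8, 0.3, 5.6]
opening: 59.6
```

arm_command:
  rows:
    - [[0,0,0],[0,0,0],0]
    - [[0,0,0],[0,0,-0.25],0]
    - [[0,0,0],[0,0,-0.5],0]
    - [[0,0,0],[0,0,-0.6],0]
    - [[0,0,0],[0,0,-0.6],0]

```text
time_s: 11.57
tool_pos: [537.5, 318.4, 130.7]
ee_rot: [3.13, -0.012, 1.496]
wrist_force: [1.1, 0.3, -6.9]
opening: 58.9
```

arm_command:
  rows:
    - [[0,0,0],[0,0,-0.2],0]
    - [[0,0,0],[0,0,-0.4],0]
    - [[0,0,0],[0,0,-0.6],0]
    - [[0,0,0],[0,0,-0.6],0]
    - [[0,0,0],[0,0,-0.6],0]

```text
time_s: 11.98
tool_pos: [536.3, 317.5, 219.9]
ee_rot: [3.129, -0.012, 1.496]
wrist_force: [1.0, 0.3, -8.6]
opening: 59.2
```

```bash
python3 - <<'E'
from h import *
st()
T=R.from_euler('xyz',bot.get_state()['ee_rot'])
# move toward ball, then rotate -163 deg
z=bot.get_state()['tool_pos'][2]
a=R.from_rotvec([0,0,-np.radians(163)/2])
y0=np.radians(85.7)
def D(d): y=y0-np.radians(d); return frame([0,0,-1],[np.sin(y),-np.cos(y),0])
plan([([530,160,z],D(30)),([530,4,z],D(60)),([530,4,z],D(110)),([530,4,z],D(163))],lim=150,ang=34)
E
```

```text
t 11.98 tcp [536.3 317.5 219.9] rpy [ 3.129 -0.012  1.496] q [0.409 0.523 1.267 0.005 1.335 0.483] F [ 1.   0.3 -8.6] open 59.2
turn [0.0, -0.01, 0.25] shift [-0.52, 0.02, -0.01]
turn [0.0, -0.01, 0.25] shift [-0.5, 0.15, -0.0]
--
turn [0.0, 0.0, 0.5] shift [-0.86, 0.59, 0.0]
--
turn [0.0, 0.0, 0.42] shift [0.0, 0.0, 0.0]
turn [0.0, 0.0, 0.42] shift [0.0, 0.0, 0.0]
--
turn [0.0, 0.0, 0.44] shift [0.0, 0.0, 0.0]
turn [0.0, 0.0, 0.44] shift [0.0, 0.0, 0.0]
--
```

arm_command:
  rows:
    - [[0,0,0.25],[-0.52,0.02,0],0]
    - [[0,0,0.25],[-0.52,0.02,0],0]
    - [[0,0,0.25],[-0.52,0.02,0],0]
    - [[0,0,0.25],[-0.52,0.02,0],0]
    - [[0,0,0.25],[-0.52,0.02,0],0]

```text
time_s: 12.4
tool_pos: [532.5, 239.1, 216.2]
ee_rot: [3.137, -0.012, 1.234]
wrist_force: [0.4, -0.5, -8.4]
opening: 59.5
```

arm_command:
  rows:
    - [[0,0,0.25],[-0.5,0.15,0],0]
    - [[0,0,0.25],[-0.5,0.15,0],0]
    - [[0,0,0.25],[-0.5,0.15,0],0]
    - [[0,0,0.25],[-0.5,0.15,0],0]
    - [[0,0,0.25],[-0.5,0.15,0],0]

```text
time_s: 12.82
tool_pos: [528.8, 161.6, 214.4]
ee_rot: [-3.142, -0.013, 0.974]
wrist_force: [-0.9, -0.0, -6.6]
opening: 59.4
```

arm_command:
  rows:
    - [[0,0,0.12],[-0.21,0.15,0],0]
    - [[0,0,0.24],[-0.43,0.29,0],0]
    - [[0,0,0.36],[-0.65,0.44,0],0]
    - [[0,0,0.5],[-0.86,0.59,0],0]
    - [[0,0,0.5],[-0.86,0.59,0],0]

```text
time_s: 13.23
tool_pos: [530.2, 0.1, 212.3]
ee_rot: [-3.139, -0.009, 0.443]
wrist_force: [0.8, 0.3, -7.0]
opening: 59.1
```

arm_command:
  rows:
    - [[0,0,0.1],[0,0,0],0]
    - [[0,0,0.2],[0,0,0],0]
    - [[0,0,0.3],[0,0,0],0]
    - [[0,0,0.42],[0,0,0],0]
    - [[0,0,0.42],[0,0,0],0]

```text
time_s: 13.65
tool_pos: [530.5, 1.7, 211.8]
ee_rot: [-3.134, -0.007, 0.002]
wrist_force: [-0.5, -0.4, -7.8]
opening: 59.2
```

arm_command:
  rows:
    - [[0,0,0.1],[0,0,0],0]
    - [[0,0,0.2],[0,0,0],0]
    - [[0,0,0.3],[0,0,0],0]
    - [[0,0,0.42],[0,0,0],0]
    - [[0,0,0.42],[0,0,0],0]

```text
time_s: 14.07
tool_pos: [530.7, 2.9, 211.5]
ee_rot: [-3.132, -0.003, -0.436]
wrist_force: [-0.3, 0.0, -7.2]
opening: 59.6
```

arm_command:
  rows:
    - [[0,0,0.1],[0,0,0],0]
    - [[0,0,0.2],[0,0,0],0]
    - [[0,0,0.3],[0,0,0],0]
    - [[0,0,0.44],[0,0,0],0]
    - [[0,0,0.44],[0,0,0],0]

```text
time_s: 14.48
tool_pos: [530.9, 3.7, 211.3]
ee_rot: [-3.132, 0.002, -0.894]
wrist_force: [-0.2, -0.2, -7.8]
opening: 59.2
```

arm_command:
  rows:
    - [[0,0,0.1],[0,0,0],0]
    - [[0,0,0.2],[0,0,0],0]
    - [[0,0,0.3],[0,0,0],0]
    - [[0,0,0.44],[0,0,0],0]
    - [[0,0,0.44],[0,0,0],0]

```text
time_s: 14.9
tool_pos: [530.9, 4.2, 211.1]
ee_rot: [-3.134, 0.006, -1.351]
wrist_force: [-0.6, 0.3, -7.7]
opening: 59.3
```

```bash
python3 - <<'E'
from h import *
st()
p2=shot('scene','s6'); p=shot('top','t6')
for q in (p,p2):
  for t in ('socket','housing','latch_hinge'):
    print(t,[(round(d['score'],2),w(q,d['at']).round(0).tolist()) for d in bot.spot_point(q,t)[:2]])
C=cloud(p);X,Y,Z=C[...,0],C[...,1],C[...,2]
m=(np.hypot(X-530,Y-4)<230)&(Z>185)&(Z<215)
n,l,s,c=cv2.connectedComponentsWithStats(m.astype(np.uint8)); mm=np.isin(l,[k for k in range(1,n) if s[k,4]>150])
print(cv2.minAreaRect(C[mm][:,:2].astype(np.float32)))
Q=C[mm]; A=np.c_[Q[:,:2]-[530,4],np.ones(len(Q))]; print(np.linalg.lstsq(A,Q[:,2],rcond=None)[0])
E
```

```text
t 14.9 tcp [530.9   4.2 211.1] rpy [-3.134  0.006 -1.351] q [-0.142  0.366  1.546  0.009  1.224  2.778] F [-0.6  0.3 -7.7] open 59.3
socket []
housing []
latch_hinge []
socket [(0.91, [532.0, 3.0, 216.0])]
housing [(0.67, [528.0, 4.0, 224.0]), (0.32, [755.0, -225.0, -0.0])]
latch_hinge [(0.62, [525.0, 46.0, 240.0])]
((531.1431884765625, 2.38323974609375), (270.68865966796875, 239.81005859375), 12.921246528625488)
[ 9.42419248e-03 -1.14218328e-02  1.88264714e+02]
```

View pics/s6.png

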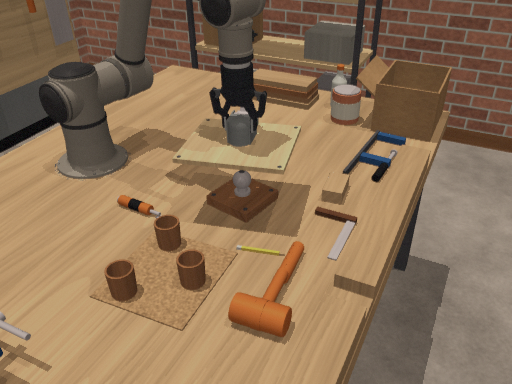

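The board is held level above the block, at about (240,145), with the handle up behind it. It is centred within about 2 mm of the ball, so I'll lower it in steps and watch the force.

arm_command:
  rows:
    - [[0,0,0],[-0.01,0.004,0.15],0]
    - [[0,0,0],[-0.01,0.004,0.3],0]
    - [[0,0,0],[-0.01,0.004,0.45],0]
    - [[0,0,0],[-0.01,0.004,0.5],0]
    - [[0,0,0],[-0.01,0.004,0.5],0]

```text
time_s: 15.72
tool_pos: [529.2, 5.8, 134.4]
ee_rot: [-3.138, 0.008, -1.352]
wrist_force: [0.8, 0.5, -6.2]
opening: 59.0
```

```bash
python3 - <<'E'
from h import *
st()
p2=shot('scene'); p=shot('top')
for t in ('socket','housing','ball'): print(t,[(round(d['score'],2),w(p2,d['at']).round(0).tolist()) for d in bot.spot_point(p2,t)[:2]])
C=cloud(p);X,Y,Z=C[...,0],C[...,1],C[...,2]
m=(np.hypot(X-530,Y-4)<230)&(Z>103)&(Z<123)
n,l,s,c=cv2.connectedComponentsWithStats(m.astype(np.uint8)); mm=np.isin(l,[k for k in range(1,n) if s[k,4]>150])
print(cv2.minAreaRect(C[mm][:,:2].astype(np.float32)))
Q=C[mm]; A=np.c_[Q[:,:2]-[530,4],np.ones(len(Q))]; print(np.linalg.lstsq(A,Q[:,2],rcond=None)[0])
E
```

```text
t 15.72 tcp [529.2   5.8 134.4] rpy [-3.138  0.008 -1.352] q [-0.139  0.447  1.653  0.01   1.042  2.778] F [ 0.8  0.5 -6.2] open 59.0
socket [(0.88, [528.0, 3.0, 141.0])]
housing [(0.85, [529.0, 7.0, 148.0])]
ball []
((530.2550048828125, 4.2411651611328125), (270.2821044921875, 240.5040740966797), 12.546903610229492)
[ 1.33646968e-02 -1.81385417e-02  1.12209652e+02]
```

arm_command:
  rows:
    - [[0,0,0],[0,0,0.06],0]
    - [[0,0,0],[0,0,0.12],0]
    - [[0,0,0],[0,0,0.18],0]
    - [[0,0,0],[0,0,0.2],0]
    - [[0,0,0],[0,0,0.2],0]

```text
time_s: 16.38
tool_pos: [530.8, 5.8, 106.2]
ee_rot: [-3.134, 0.006, -1.352]
wrist_force: [-0.3, -0.2, -6.8]
opening: 59.3
```

arm_command:
  rows:
    - [[0,0,0],[0,0,0.04],0]
    - [[0,0,0],[0,0,0.08],0]
    - [[0,0,0],[0,0,0.12],0]
    - [[0,0,0],[0,0,0.14],0]
    - [[0,0,0],[0,0,0.14],0]

```text
time_s: 16.8
tool_pos: [530.3, 6.1, 84.3]
ee_rot: [-3.135, 0.007, -1.352]
wrist_force: [-0.3, 0.8, -6.7]
opening: 59.0
```

arm_command:
  rows:
    - [[0,0,0],[0,0,0.03],0]
    - [[0,0,0],[0,0,0.06],0]
    - [[0,0,0],[0,0,0.09],0]
    - [[0,0,0],[0,0,0.1],0]
    - [[0,0,0],[0,0,0.1],0]

```text
time_s: 17.22
tool_pos: [530.1, 6.2, 68.7]
ee_rot: [-3.136, 0.007, -1.352]
wrist_force: [0.1, 0.1, -8.0]
opening: 59.0
```

```bash
python3 - <<'E'
from h import *
st()
p=shot('top')
C=cloud(p);X,Y,Z=C[...,0],C[...,1],C[...,2]
m=(np.hypot(X-530,Y-4)<180)&(Z>35)&(Z<60)
n,l,s,c=cv2.connectedComponentsWithStats(m.astype(np.uint8)); mm=np.isin(l,[k for k in range(1,n) if s[k,4]>150])
print(cv2.minAreaRect(C[mm][:,:2].astype(np.float32)))
Q=C[mm]; A=np.c_[Q[:,:2]-[530,4],np.ones(len(Q))]; print(np.linalg.lstsq(A,Q[:,2],rcond=None)[0])
E
```

```text
t 17.22 tcp [530.1   6.2  68.7] rpy [-3.136  0.007 -1.352] q [-0.138  0.536  1.719  0.011  0.884  2.778] F [ 0.1  0.1 -8. ] open 59.0
((529.7978515625, 4.9484710693359375), (270.2777404785156, 240.46395874023438), 12.713595390319824)
[ 1.17248407e-02 -1.82207456e-02  4.47688150e+01]
```

arm_command:
  rows:
    - [[0,0,0],[0,0,0.01],0]
    - [[0,0,0],[0,0,0.02],0]
    - [[0,0,0],[0,0,0.025],0]
    - [[0,0,0],[0,0,0.025],0]
    - [[0,0,0],[0,0,0.025],0]

```text
time_s: 17.68
tool_pos: [531.1, 5.5, 67.0]
ee_rot: [-3.134, 0.005, -1.352]
wrist_force: [-1.3, -4.2, 6.6]
opening: 59.1
```

arm_command:
  rows:
    - [[0,0,0],[0,0,0],1]
    - [[0,0,0],[0,0,0],1]
    - [[0,0,0],[0,0,0],1]
    - [[0,0,0],[0,0,0],1]
    - [[0,0,0],[0,0,0],1]

```text
time_s: 18.1
tool_pos: [531.3, 5.6, 67.1]
ee_rot: [-3.133, 0.005, -1.352]
wrist_force: [0.8, 0.1, -0.0]
opening: 85.4
```

arm_command:
  rows:
    - [[0,0,0],[0,0,-0.25],1]
    - [[0,0,0],[0,0,-0.5],1]
    - [[0,0,0],[0,0,-0.7],1]
    - [[0,0,0],[0,0,-0.7],1]
    - [[0,0,0],[0,0,-0.7],1]

```text
time_s: 18.52
tool_pos: [531.5, 4.8, 173.8]
ee_rot: [-3.129, 0.004, -1.352]
wrist_force: [0.3, 0.3, -0.0]
opening: 85.5
```

```bash
python3 - <<'E'
from h import *
st()
p=shot('top'); p2=shot('scene')
C=cloud(p);X,Y,Z=C[...,0],C[...,1],C[...,2]
m=(np.hypot(X-530,Y-4)<180)&(Z>35)&(Z<60)
n,l,s,c=cv2.connectedComponentsWithStats(m.astype(np.uint8)); mm=np.isin(l,[k for k in range(1,n) if s[k,4]>150])
print(cv2.minAreaRect(C[mm][:,:2].astype(np.float32)))
Q=C[mm]; A=np.c_[Q[:,:2]-[530,4],np.ones(len(Q))]; print(np.linalg.lstsq(A,Q[:,2],rcond=None)[0])
for t in ('latch_grip','latch_hinge'): print(t,[(round(d['score'],2),w(p2,d['at']).round(0).tolist()) for d in bot.spot_point(p2,t)[:2]])
f=p2['frame'][60:240,160:350]; cv2.imwrite('pics/s7.png',cv2.resize(f[...,::-1],None,fx=3,fy=3,interpolation=2))
E
```

```text
t 18.52 tcp [531.5   4.8 173.8] rpy [-3.129  0.004 -1.352] q [-0.14   0.401  1.603  0.009  1.127  2.779] F [ 0.3  0.3 -0. ] open 85.5
((530.7107543945312, 4.68585205078125), (270.126220703125, 239.888916015625), 12.566832542419434)
[-8.25551135e-04  2.10073552e-04  4.25324269e+01]
latch_grip [(0.93, [511.0, 87.0, 176.0])]
latch_hinge [(0.92, [526.0, 51.0, 97.0])]
```

View pics/s7.png

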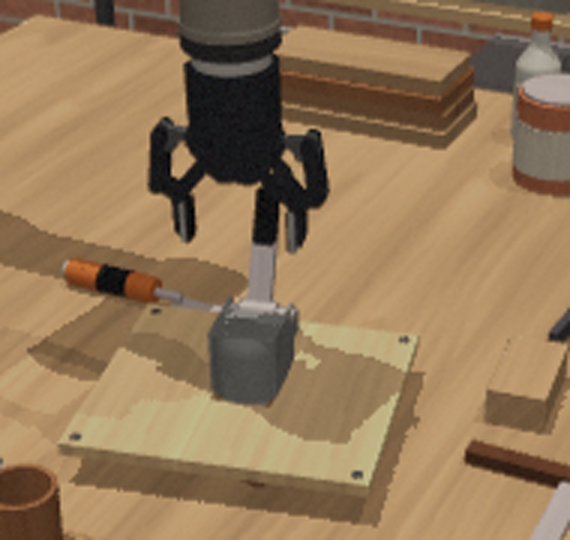

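The board lies flat (top at 42.5 mm, level) and is centred on the ball, with the handle up. I'll close the fingers and press the handle down along its arc.

```bash
python3 - <<'E'
from h import *
y=np.radians(-77.4); n=np.array([np.cos(y),np.sin(y),0]); z=np.array([0,0,1.]); D=frame([0,0,-1],[np.sin(y),-np.cos(y),0])
o=np.array([530.4,4.5,0]); h=o-44*n+94*z; r=82
wp=[]
for a in (1.2,1.0,.8,.6,.4,.2,.07):
    c=h+r*(-np.cos(a)*n+np.sin(a)*z)+6*(np.sin(a)*n+np.cos(a)*z); wp.append((c+11*n,D)); print(a,(c+11*n).round(1))
wp[0]=(wp[0][0]+8*n,D)
plan(wp)
E
```

```text
1.2 [517.9  60.2 172.6]
1.0 [514.6  75.  166.2]
0.8 [511.7  88.3 157. ]
0.6 [509.2  99.4 145.3]
0.4 [507.2 108.1 131.5]
0.2 [505.9 114.  116.2]
0.07 [505.4 116.1 105.7]
turn [-0.01, 0.01, -0.0] shift [-0.32, -0.0, -0.01]
--
turn [0.0, 0.0, 0.0] shift [-0.15, 0.0, 0.04]
--
turn [0.0, 0.0, 0.0] shift [-0.09, 0.0, 0.06]
--
turn [0.0, 0.0, 0.0] shift [-0.08, 0.0, 0.08]
--
turn [0.0, 0.0, 0.0] shift [-0.06, -0.0, 0.09]
--
turn [0.0, 0.0, 0.0] shift [-0.04, -0.0, 0.1]
--
turn [0.0, 0.0, 0.0] shift [-0.01, 0.0, 0.07]
--
```

arm_command:
  rows:
    - [[0,0,0],[0,0,0],0]
    - [[0,0,0],[0,0,0],0]
    - [[0,0,0],[0,0,0],0]
    - [[0,0,0],[0,0,0],0]
    - [[0,0,0],[0,0,0],0]

```text
time_s: 19.13
tool_pos: [529.6, 5.0, 170.3]
ee_rot: [-3.137, 0.007, -1.352]
wrist_force: [0.1, -0.0, -0.4]
opening: 25.6
```

arm_command:
  rows:
    - [[0,0,0],[-0.1,0,0],0]
    - [[0,0,0],[-0.2,0,0],0]
    - [[0,0,0],[-0.3,0,0],0]
    - [[0,0,0],[-0.32,0,0],0]
    - [[0,0,0],[-0.32,0,0],0]

```text
time_s: 19.55
tool_pos: [519.1, 52.5, 170.8]
ee_rot: [-3.136, 0.006, -1.35]
wrist_force: [-0.2, -0.2, 0.3]
opening: 0.6
```

arm_command:
  rows:
    - [[0,0,0],[-0.08,0,0.02],0]
    - [[0,0,0],[-0.15,0,0.04],0]
    - [[0,0,0],[-0.2,0,0.07],0]
    - [[0,0,0],[-0.24,0,0.1],0]
    - [[0,0,0],[-0.24,0,0.1],0]

```text
time_s: 19.97
tool_pos: [510.5, 88.9, 154.9]
ee_rot: [-3.138, 0.007, -1.349]
wrist_force: [-0.4, -0.6, 0.1]
opening: 0.3
```

```bash
python3 - <<'E'
from h import *
st()
p2=shot('scene')
for t in ('latch_grip','latch_hinge','socket'): print(t,[(round(d['score'],2),w(p2,d['at']).round(0).tolist()) for d in bot.spot_point(p2,t)[:2]])
f=p2['frame'][60:240,160:350]; cv2.imwrite('pics/s8.png',cv2.resize(f[...,::-1],None,fx=3,fy=3,interpolation=2))
E
```

```text
t 19.97 tcp [510.5  88.9 154.9] rpy [-3.138  0.007 -1.349] q [0.02  0.403 1.659 0.009 1.078 2.936] F [-0.4 -0.6  0.1] open 0.3
latch_grip [(0.73, [532.0, 5.0, 81.0]), (0.68, [510.0, 107.0, 156.0])]
latch_hinge [(0.72, [522.0, 50.0, 95.0])]
socket [(0.86, [531.0, 5.0, 71.0]), (0.22, [508.0, 108.0, 158.0])]
```

View pics/s8.png

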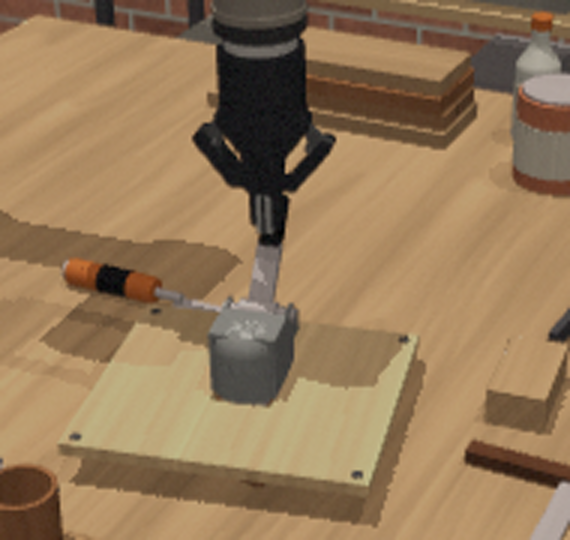

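The closed fingers are on the handle's upper face, at about (265,230) in the crop, and it is going down. I'll carry on along the arc.

arm_command:
  rows:
    - [[0,0,0],[-0.04,0,0.04],0]
    - [[0,0,0],[-0.08,0,0.08],0]
    - [[0,0,0],[-0.11,0,0.12],0]
    - [[0,0,0],[-0.14,0,0.16],0]
    - [[0,0,0],[-0.14,0,0.16],0]

```text
time_s: 20.58
tool_pos: [505.6, 109.2, 130.5]
ee_rot: [-3.14, 0.008, -1.35]
wrist_force: [-0.1, -0.2, 0.5]
opening: -0.2
```

arm_command:
  rows:
    - [[0,0,0],[-0.01,0,0.04],0]
    - [[0,0,0],[-0.03,0,0.08],0]
    - [[0,0,0],[-0.04,0,0.11],0]
    - [[0,0,0],[-0.04,0,0.13],0]
    - [[0,0,0],[-0.04,0,0.13],0]

```text
time_s: 21.0
tool_pos: [503.7, 115.4, 110.2]
ee_rot: [-3.141, 0.008, -1.35]
wrist_force: [-0.2, 0.5, -0.1]
opening: -0.3
```

```bash
python3 - <<'E'
from h import *
st()
p2=shot('scene')
for t in ('latch_grip','latch_hinge','socket'): print(t,[(round(d['score'],2),w(p2,d['at']).round(0).tolist()) for d in bot.spot_point(p2,t)[:2]])
E
```

```text
t 21.0 tcp [503.7 115.4 110.2] rpy [-3.141  0.008 -1.35 ] q [0.072 0.459 1.713 0.01  0.97  2.987] F [-0.2  0.5 -0.1] open -0.3
latch_grip [(0.76, [499.0, 134.0, 105.0])]
latch_hinge [(0.72, [525.0, 49.0, 94.0])]
socket [(0.92, [530.0, 4.0, 72.0])]
```

arm_command:
  rows:
    - [[0,0,0],[0,0,0.02],0]
    - [[0,0,0],[0,0,0.035],0]
    - [[0,0,0],[0,0,0.035],0]
    - [[0,0,0],[0,0,0.035],0]
    - [[0,0,0],[0,0,0.035],0]

```text
time_s: 21.62
tool_pos: [504.0, 115.1, 105.7]
ee_rot: [-3.14, 0.007, -1.35]
wrist_force: [-0.3, -0.0, 0.3]
opening: 0.2
```

arm_command:
  rows:
    - [[0,0,0],[0,0,0.01],0]
    - [[0,0,0],[0,0,0.015],0]
    - [[0,0,0],[0,0,0.015],0]
    - [[0,0,0],[0,0,0.015],0]
    - [[0,0,0],[0,0,0.015],0]

```text
time_s: 22.03
tool_pos: [504.3, 115.6, 104.7]
ee_rot: [-3.139, 0.008, -1.35]
wrist_force: [-1.8, 1.7, 10.6]
opening: -0.1
```

arm_command:
  rows:
    - [[0,0,0],[0.05,0,-0.2],0.2]
    - [[0,0,0],[0.1,0,-0.4],0.5]
    - [[0,0,0],[0.3,0,-0.8],1]
    - [[0,0,0],[0.4,0,-1],1]
    - [[0,0,0],[0.4,0,-1],1]

```text
time_s: 22.45
tool_pos: [519.2, 54.0, 259.3]
ee_rot: [-3.132, 0.005, -1.35]
wrist_force: [0.5, -0.4, 0.7]
opening: 60.6
```

```bash
cat >> h.py <<'E'
def hor(az,dn,roll):
    a=np.radians(az); z=np.array([np.cos(a)*np.cos(dn),np.sin(a)*np.cos(dn),-np.sin(dn)])
    return frame(z,np.array([-np.sin(a),np.cos(a),0])*roll)
E
python3 - <<'E'
from h import *
from kin import *
st()
p=shot('top','t9'); p2=shot('scene')
C=cloud(p);X,Y,Z=C[...,0],C[...,1],C[...,2]
f=p2['frame'][90:240,160:350]; cv2.imwrite('pics/s9.png',cv2.resize(f[...,::-1],None,fx=4,fy=4,interpolation=2))
m=(abs(X-500)<14)&(Y>110)&(Y<165)&(Z>60)&(Z<160); print('handle',m.sum(),np.percentile(Z[m],[5,50,95]),Y[m].max())
for c in [(578,-319),(462,-409),(457,-235)]:
    m=(np.hypot(X-c[0],Y-c[1])<50)&(Z>62)&(Z<80); print('cup',cv2.minEnclosingCircle(C[m][:,:2].astype(np.float32)))
m=(np.hypot(X-530,Y-4)<180)&(Z>35)&(Z<55)
n,l,s,c=cv2.connectedComponentsWithStats(m.astype(np.uint8)); mm=np.isin(l,[k for k in range(1,n) if s[k,4]>150])
print(cv2.minAreaRect(C[mm][:,:2].astype(np.float32)))
E
```

```text
t 22.45 tcp [519.2  54.  259.3] rpy [-3.132  0.005 -1.35 ] q [-0.048  0.31   1.492  0.008  1.331  2.872] F [ 0.5 -0.4  0.7] open 60.6Traceback (most recent call last):
  File "<stdin>", line 7, in <module>
    return _quantile_unchecked(
        a, q, axis, out, overwrite_input, method, keepdims, weights)
    return _ureduce(a,
                    func=_quantile_ureduce_func,
    ...<5 lines>...
                    overwrite_input=overwrite_input,
                    method=method)
    r = func(a, **kwargs)
    result = _quantile(arr,
                       quantiles=q,
    ...<2 lines>...
                       out=out,
                       weights=wgt)
    slices_having_nans = np.isnan(arr[-1, ...])
                                  ~~~^^^^^^^^^
IndexError: index -1 is out of bounds for axis 0 with size 0
```

View pics/s9.png

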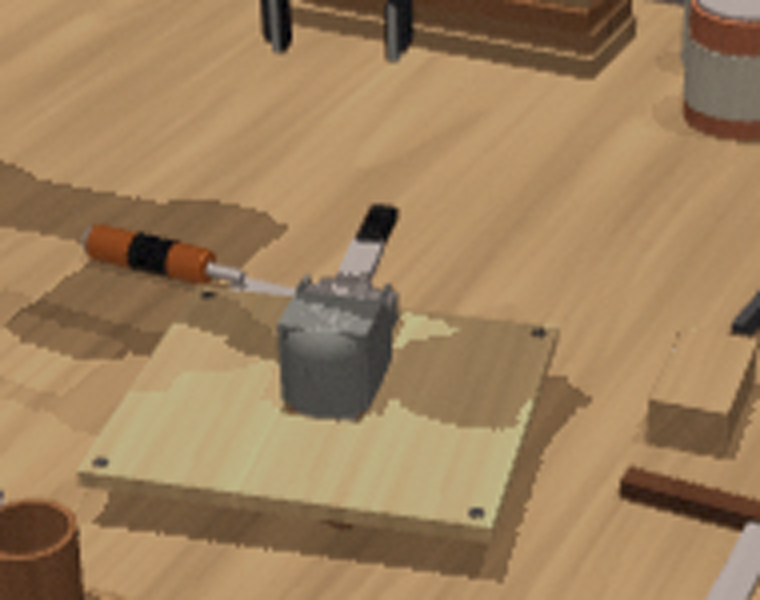

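The handle is flat down (crop (375,235)) and the stand is seated. Next is cup A. I'll write a planner that checks inverse kinematics at every step.

```bash
cat > pl.py <<'E'
from h import *
from kin import *
def cplan(wps,lim=140,ang=33,start=None):
    s=bot.get_state(); q=s['joint_pos']; p=np.array(s['tool_pos']); T=R.from_euler('xyz',s['ee_rot'])
    if start: p,T,q=start
    for pos,G in wps:
        pos=np.array(pos,float); rv=(T.inv()*G).as_rotvec()
        n=max(1,int(np.ceil(max(np.linalg.norm(pos-p)/lim,np.degrees(np.linalg.norm(rv))/ang)-.03)))
        for i in range(1,n+1):
            a=p+(pos-p)*(i-1)/n; b=p+(pos-p)*i/n; A=T*R.from_rotvec(rv*(i-1)/n); B=T*R.from_rotvec(rv*i/n)
            q2,e=ik(b,B,q); w_=fk(q2,P)[3]
            print('turn',(rv/n/np.radians(60)).round(2).tolist(),'shift',(A.inv().apply(b-a)/150).round(2).tolist(),'| dq',np.abs(q2-q).max().round(2),'q',q2.round(2),'err' if e>1e-3 else '','wr',w_.round())
            q=q2
        p,T=pos,G; print('-- at',pos.round(),)
    return p,T,q
def tcp(c,az,dn,roll,back=0):
    "TCP pose with the grasp point at c"
    G=hor(az,dn,roll); d=G.as_matrix()[:,2]; return np.array(c,float)+(19-back)*d,G
E
python3 - <<'E'
from pl import *
st()
p=shot('top')
C=cloud(p);X,Y,Z=C[...,0],C[...,1],C[...,2]
for c in [(578,-319),(462,-409),(457,-235)]:
    m=(np.hypot(X-c[0],Y-c[1])<50)&(Z>62)&(Z<80); print('cup',cv2.minEnclosingCircle(C[m][:,:2].astype(np.float32)))
D=R.from_euler('xyz',bot.get_state()['ee_rot'])
s=cplan([([480,-150,270],D),tcp([440,-300,250],60,.6,1),tcp([461.5,-409.3,170],50,.1,1),tcp([461.5,-409.3,50],50,.1,1)])
E
```

```text
t 22.55 tcp [519.1  54.4 257.6] rpy [-3.132  0.006 -1.352] q [-0.047  0.311  1.494  0.008  1.328  2.873] F [ 0.4  0.2 -0.7] open 74.7
cup ((577.45947265625, -318.1228942871094), 30.05394172668457)
cup ((460.63128662109375, -409.0791320800781), 30.356536865234375)
cup ((457.19268798828125, -235.52890014648438), 29.718727111816406)
turn [0.0, 0.0, 0.0] shift [0.64, 0.27, -0.06] | dq 0.21 q [-0.25  0.27  1.54  0.01  1.33  2.67]  wr [498. -50. 576.]
turn [0.0, 0.0, 0.0] shift [0.64, 0.27, -0.06] | dq 0.21 q [-0.46  0.27  1.52  0.01  1.35  2.46]  wr [ 479. -153.  584.]
-- at [ 480. -150.  270.]
turn [0.11, -0.29, 0.22] shift [0.28, 0.14, 0.07] | dq 0.29 q [-0.73  0.34  1.49  0.3   1.47  2.36]  wr [ 442. -295.  556.]
turn [0.11, -0.29, 0.22] shift [0.31, 0.07, -0.04] | dq 0.24 q [-0.96  0.46  1.47  0.54  1.6   2.34]  wr [ 386. -418.  498.]
turn [0.11, -0.29, 0.22] shift [0.29, -0.01, -0.13] | dq 0.21 q [-1.14  0.6   1.47  0.75  1.72  2.38]  wr [ 318. -511.  416.]
-- at [ 448. -286.  239.]
turn [0.16, -0.48, 0.06] shift [0.7, -0.51, -0.18] | dq 0.42 q [-1.28  1.03  1.27  1.09  1.92  2.3 ]  wr [ 273. -634.  199.]
-- at [ 474. -395.  168.]
turn [0.0, 0.0, 0.0] shift [0.8, 0.0, 0.08] | dq 0.19 q [-1.28  1.22  1.22  1.05  1.85  2.17]  wr [ 273. -634.   79.]
-- at [ 474. -395.   48.]
```

arm_command:
  rows:
    - [[0,0,0],[0.64,0.27,-0.06],1]
    - [[0,0,0],[0.64,0.27,-0.06],1]
    - [[0,0,0],[0.64,0.27,-0.06],1]
    - [[0,0,0],[0.64,0.27,-0.06],1]
    - [[0,0,0],[0.64,0.27,-0.06],1]

```text
time_s: 23.02
tool_pos: [498.3, -47.6, 261.6]
ee_rot: [-3.139, 0.009, -1.353]
wrist_force: [0.6, 0.5, 0.3]
opening: 85.3
```

arm_command:
  rows:
    - [[0,0,0],[0.64,0.27,-0.06],1]
    - [[0,0,0],[0.64,0.27,-0.06],1]
    - [[0,0,0],[0.64,0.27,-0.06],1]
    - [[0,0,0],[0.64,0.27,-0.06],1]
    - [[0,0,0],[0.64,0.27,-0.06],1]

```text
time_s: 23.43
tool_pos: [479.3, -149.4, 268.4]
ee_rot: [-3.14, 0.011, -1.354]
wrist_force: [0.3, -0.1, 0.2]
opening: 85.4
```

arm_command:
  rows:
    - [[0.11,-0.29,0.22],[0.28,0.14,0.07],1]
    - [[0.11,-0.29,0.22],[0.28,0.14,0.07],1]
    - [[0.11,-0.29,0.22],[0.28,0.14,0.07],1]
    - [[0.11,-0.29,0.22],[0.28,0.14,0.07],1]
    - [[0.11,-0.29,0.22],[0.28,0.14,0.07],1]

```text
time_s: 23.85
tool_pos: [467.6, -194.3, 256.1]
ee_rot: [-3.064, 0.327, -1.575]
wrist_force: [-0.2, -0.1, 0.1]
opening: 85.4
```

arm_command:
  rows:
    - [[0.11,-0.29,0.22],[0.31,0.07,-0.04],1]
    - [[0.11,-0.29,0.22],[0.31,0.07,-0.04],1]
    - [[0.11,-0.29,0.22],[0.31,0.07,-0.04],1]
    - [[0.11,-0.29,0.22],[0.31,0.07,-0.04],1]
    - [[0.11,-0.29,0.22],[0.31,0.07,-0.04],1]

```text
time_s: 24.27
tool_pos: [456.3, -239.2, 245.0]
ee_rot: [-3.06, 0.649, -1.806]
wrist_force: [-0.4, -1.1, 0.7]
opening: 85.3
```

arm_command:
  rows:
    - [[0.11,-0.29,0.22],[0.29,0,-0.13],1]
    - [[0.11,-0.29,0.22],[0.29,0,-0.13],1]
    - [[0.11,-0.29,0.22],[0.29,0,-0.13],1]
    - [[0.11,-0.29,0.22],[0.29,0,-0.13],1]
    - [[0.11,-0.29,0.22],[0.29,0,-0.13],1]

```text
time_s: 24.68
tool_pos: [443.9, -282.9, 233.7]
ee_rot: [3.103, 0.959, -2.126]
wrist_force: [0.4, -0.9, -0.9]
opening: 85.3
```

```bash
python3 - <<'E'
from pl import *
st()
s=cplan([tcp([461,-409.2,170],50,.1,1),tcp([461,-409.2,50],50,.1,1)])
p=shot('top'); C=cloud(p);X,Y,Z=C[...,0],C[...,1],C[...,2]
m=(np.hypot(X-530,Y-4)<180)&(Z>35)&(Z<55)
n,l,s,c=cv2.connectedComponentsWithStats(m.astype(np.uint8)); mm=np.isin(l,[k for k in range(1,n) if s[k,4]>150])
print(cv2.minAreaRect(C[mm][:,:2].astype(np.float32)), np.median(Z[mm]))
y=np.radians(-77.4); nn=np.array([np.cos(y),np.sin(y)]); rel=C[...,:2]-[530.4,4.5]; sx=rel@nn; sy=rel@[-nn[1],nn[0]]
for a in (-145,-132,-120,-100,-80,-60): m=(abs(sx-a)<6)&(abs(sy)<7); print(a,np.nanmedian(Z[m]).round(1))
E
```

```text
t 24.68 tcp [ 443.9 -282.9  233.7] rpy [ 3.103  0.959 -2.126] q [-1.137  0.601  1.482  0.732  1.71   2.389] F [ 0.4 -0.9 -0.9] open 85.3
turn [0.17, -0.49, 0.04] shift [0.66, -0.55, -0.21] | dq 0.42 q [-1.28  1.03  1.27  1.09  1.92  2.3 ]  wr [ 273. -634.  199.]
-- at [ 473. -395.  168.]
turn [0.0, 0.0, 0.0] shift [0.8, 0.0, 0.08] | dq 0.19 q [-1.28  1.22  1.22  1.05  1.85  2.17]  wr [ 273. -634.   79.]
-- at [ 473. -395.   48.]
((530.8430786132812, 4.5505523681640625), (270.5012512207031, 240.27610778808594), 12.657957077026367) 42.43812358271737
-145 106.5
-132 107.0
-120 105.8
-100 102.6
-80 101.3
-60 100.9
```

arm_command:
  rows:
    - [[0.17,-0.49,0.04],[0.66,-0.55,-0.21],1]
    - [[0.17,-0.49,0.04],[0.66,-0.55,-0.21],1]
    - [[0.17,-0.49,0.04],[0.66,-0.55,-0.21],1]
    - [[0.17,-0.49,0.04],[0.66,-0.55,-0.21],1]
    - [[0.17,-0.49,0.04],[0.66,-0.55,-0.21],1]

```text
time_s: 25.15
tool_pos: [473.9, -394.8, 165.8]
ee_rot: [3.127, 1.475, -2.286]
wrist_force: [-0.3, 0.4, -0.6]
opening: 85.6
```

```bash
python3 - <<'E'
from pl import *
st()
s=cplan([tcp([461,-409.2,50],50,.1,1)])
E
```

```text
t 25.15 tcp [ 473.9 -394.8  165.8] rpy [ 3.127  1.475 -2.286] q [-1.275  1.029  1.273  1.094  1.916  2.298] F [-0.3  0.4 -0.6] open 85.6
turn [-0.0, 0.0, -0.0] shift [0.78, 0.0, 0.07] | dq 0.19 q [-1.28  1.22  1.22  1.05  1.85  2.17]  wr [ 273. -634.   79.]
-- at [ 473. -395.   48.]
```

arm_command:
  rows:
    - [[0,0,0],[0.2,0,0.02],1]
    - [[0,0,0],[0.4,0,0.04],1]
    - [[0,0,0],[0.6,0,0.05],1]
    - [[0,0,0],[0.76,0,0.07],1]
    - [[0,0,0],[0.76,0,0.07],1]

```text
time_s: 25.57
tool_pos: [474.6, -392.2, 47.9]
ee_rot: [3.094, 1.473, -2.314]
wrist_force: [-0.5, 0.1, 1.0]
opening: 85.4
```

arm_command:
  rows:
    - [[0,0,0],[0,0,0],1]
    - [[0,0,0],[0,0,0],0.6]
    - [[0,0,0],[0,0,0],0.4]
    - [[0,0,0],[0,0,0],0.2]
    - [[0,0,0],[0,0,0],0]

```text
time_s: 25.98
tool_pos: [475.0, -392.8, 50.1]
ee_rot: [3.128, 1.473, -2.28]
wrist_force: [1.7, -0.3, 6.3]
opening: 57.0
```

arm_command:
  rows:
    - [[0,0,0],[0,0,0],0]
    - [[0,0,0],[0,0,0],0]
    - [[0,0,0],[0,0,0],0]

```text
time_s: 26.23
tool_pos: [474.9, -393.0, 50.1]
ee_rot: [3.13, 1.472, -2.278]
wrist_force: [0.8, -1.1, 0.5]
opening: 57.0
```

```bash
python3 - <<'E'
from h import *
st(); p=shot('scene')
f=p['frame'][180:360,40:280]; cv2.imwrite('pics/s10.png',cv2.resize(f[...,::-1],None,fx=3,fy=3,interpolation=2))
E
```

```text
t 26.23 tcp [ 474.9 -393.    50.1] rpy [ 3.13   1.472 -2.278] q [-1.272  1.214  1.222  1.052  1.851  2.174] F [ 0.8 -1.1  0.5] open 57.0
```

View pics/s10.png

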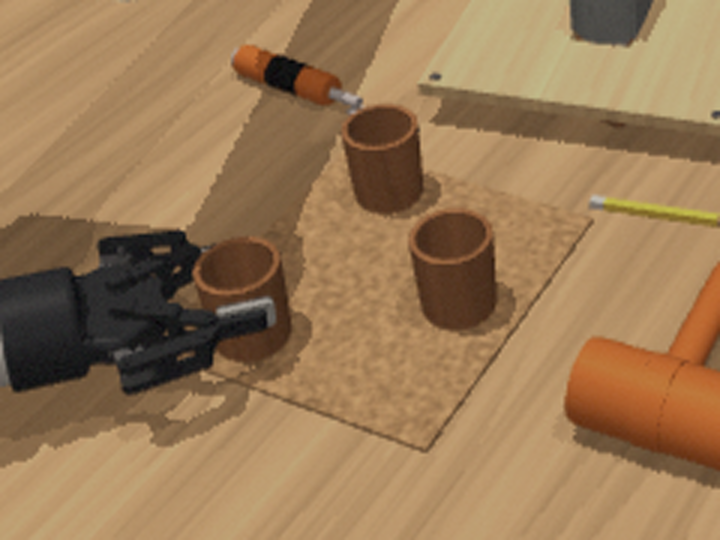

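The fingers hold cup A well; the other two cups are still in place at (383,160) and (453,268) in the crop. Next I lift it, roll it 180° and carry it to the far nose-side spot.

```bash
cat >> pl.py <<'E'
def tcpr(c,az,dn,phi,back=21.5):
    "grasped cup centre (back mm behind the TCP) at c, tool rolled by phi deg from pick roll"
    G0=hor(az,dn,1); d=G0.as_matrix()[:,2]; return np.array(c,float)+back*d,G0*R.from_rotvec([0,0,np.radians(phi)])
E
python3 - <<'E'
from pl import *
cplan([tcpr([461,-409,170],50,.1,0),tcpr([480,-330,190],60,.1,-65),tcpr([560,-230,190],80,.08,-130),tcpr([638.7,-100,170],100,.05,-180),tcpr([638.7,-58.4,100],100,.05,-180),tcpr([638.7,-58.4,68],100,.05,-180)])
E
```

```text
turn [0.0, 0.0, -0.0] shift [-0.78, 0.0, -0.08] | dq 0.19 q [-1.27  1.02  1.27  1.09  1.91  2.3 ]  wr [ 274. -632.  199.]
-- at [ 475. -393.  168.]
turn [-0.07, -0.05, -0.55] shift [-0.09, 0.13, 0.23] | dq 0.59 q [-1.22  1.01  1.31  1.07  1.95  1.71]  wr [ 303. -608.  201.]
turn [-0.07, -0.05, -0.55] shift [-0.13, 0.05, 0.25] | dq 0.58 q [-1.16  0.97  1.34  1.04  1.95  1.13]  wr [ 335. -582.  219.]
-- at [ 491. -311.  188.]
turn [0.02, -0.12, -0.37] shift [0.01, -0.04, 0.28] | dq 0.36 q [-1.08  1.01  1.29  1.05  2.01  0.77]  wr [ 389. -564.  203.]
turn [0.02, -0.12, -0.37] shift [0.06, -0.02, 0.27] | dq 0.35 q [-0.99  1.04  1.21  1.05  2.06  0.42]  wr [ 450. -543.  201.]
turn [0.02, -0.12, -0.37] shift [0.09, 0.02, 0.26] | dq 0.34 q [-0.9   1.06  1.14  1.03  2.08  0.08]  wr [ 509. -517.  213.]
-- at [ 564. -209.  188.]
turn [0.16, -0.06, -0.42] shift [0.1, 0.12, 0.47] | dq 0.39 q [-0.75  1.14  1.02  1.07  2.16 -0.31]  wr [ 598. -457.  187.]
turn [0.16, -0.06, -0.42] shift [0.05, 0.24, 0.44] | dq 0.36 q [-0.61  1.21  0.85  1.09  2.21 -0.67]  wr [ 689. -387.  185.]
-- at [635. -79. 169.]
turn [0.0, 0.0, 0.0] shift [-0.45, 0.05, 0.3] | dq 0.11 q [-0.56  1.28  0.91  1.05  2.12 -0.78]  wr [ 689. -346.  115.]
-- at [635. -37.  99.]
turn [0.0, 0.0, 0.0] shift [-0.21, 0.0, 0.01] | dq 0.05 q [-0.56  1.33  0.88  1.03  2.11 -0.81]  wr [ 689. -346.   83.]
-- at [635. -37.  67.]
```

The mallet head (x about 692–800, y about −335 to −387) and cup B lie under the wrist for a level placing. I'll place this first cup with the tool pitched down 0.25 rad, so the wrist clears both.

```bash
python3 - <<'E'
from pl import *
n=np.array([.218,-.976]); sd=np.array([.976,.218]); o=np.array([530.4,4.5])
c=o+79*n+90*sd; print(c)
cplan([tcpr([461,-409,170],50,.1,0),tcpr([470,-330,210],60,.15,-65),tcpr([560,-230,220],80,.2,-130),tcpr([*c,190],98,.25,-180),tcpr([*c,85],98,.25,-180)],lim=150)
E
```

```text
[635.462 -52.984]
turn [0.0, 0.0, -0.0] shift [-0.78, 0.0, -0.08] | dq 0.19 q [-1.27  1.02  1.27  1.09  1.91  2.3 ]  wr [ 274. -632.  199.]
-- at [ 475. -393.  168.]
turn [-0.09, -0.03, -0.55] shift [-0.15, 0.16, 0.21] | dq 0.58 q [-1.23  0.98  1.31  1.06  1.95  1.72]  wr [ 301. -609.  219.]
turn [-0.09, -0.03, -0.55] shift [-0.2, 0.03, 0.22] | dq 0.57 q [-1.17  0.91  1.36  1.01  1.94  1.15]  wr [ 326. -580.  254.]
-- at [ 481. -312.  207.]
turn [-0.0, -0.12, -0.38] shift [0.02, -0.08, 0.28] | dq 0.36 q [-1.08  0.95  1.29  1.01  2.    0.79]  wr [ 386. -564.  248.]
turn [-0.0, -0.12, -0.38] shift [0.08, -0.06, 0.28] | dq 0.34 q [-0.99  0.96  1.22  1.    2.03  0.45]  wr [ 450. -542.  256.]
turn [-0.0, -0.12, -0.38] shift [0.13, -0.02, 0.26] | dq 0.33 q [-0.89  0.97  1.14  0.98  2.04  0.12]  wr [ 510. -512.  278.]
-- at [ 564. -209.  216.]
turn [0.13, -0.09, -0.45] shift [0.11, 0.06, 0.63] | dq 0.44 q [-0.73  1.01  1.1   0.98  2.04 -0.32]  wr [ 594. -429.  260.]
turn [0.13, -0.09, -0.45] shift [0.1, 0.2, 0.6] | dq 0.4 q [-0.56  1.04  1.02  0.97  2.02 -0.72]  wr [ 675. -333.  262.]
-- at [633. -32. 185.]
turn [0.0, 0.0, 0.0] shift [-0.68, 0.0, 0.17] | dq 0.14 q [-0.56  1.18  1.01  0.92  1.94 -0.84]  wr [ 675. -333.  157.]
-- at [633. -32.  80.]
```

arm_command:
  rows:
    - [[0,0,0],[-0.2,0,-0.02],0]
    - [[0,0,0],[-0.4,0,-0.04],0]
    - [[0,0,0],[-0.6,0,-0.06],0]
    - [[0,0,0],[-0.78,0,-0.08],0]
    - [[0,0,0],[-0.78,0,-0.08],0]

```text
time_s: 26.7
tool_pos: [475.0, -394.5, 172.7]
ee_rot: [-3.08, 1.47, -2.205]
wrist_force: [0.2, 0.5, -0.1]
opening: 56.9
```

arm_command:
  rows:
    - [[-0.02,-0.01,-0.11],[-0.15,0.16,0.21],0]
    - [[-0.04,-0.01,-0.22],[-0.15,0.16,0.21],0]
    - [[-0.06,-0.02,-0.33],[-0.15,0.16,0.21],0]
    - [[-0.08,-0.03,-0.44],[-0.15,0.16,0.21],0]
    - [[-0.09,-0.03,-0.55],[-0.15,0.16,0.21],0]

```text
time_s: 27.12
tool_pos: [478.1, -353.0, 190.8]
ee_rot: [-1.748, 0.986, -0.745]
wrist_force: [0.4, 0.1, -1.2]
opening: 56.8
```

arm_command:
  rows:
    - [[-0.02,-0.01,-0.11],[-0.2,0.03,0.22],0]
    - [[-0.04,-0.01,-0.22],[-0.2,0.03,0.22],0]
    - [[-0.06,-0.02,-0.33],[-0.2,0.03,0.22],0]
    - [[-0.08,-0.03,-0.44],[-0.2,0.03,0.22],0]
    - [[-0.09,-0.03,-0.55],[-0.2,0.03,0.22],0]

```text
time_s: 27.53
tool_pos: [481.2, -312.4, 209.3]
ee_rot: [-1.733, 0.418, -0.577]
wrist_force: [0.7, 0.4, -1.1]
opening: 57.0
```

arm_command:
  rows:
    - [[0,-0.12,-0.38],[0.02,-0.08,0.28],0]
    - [[0,-0.12,-0.38],[0.02,-0.08,0.28],0]
    - [[0,-0.12,-0.38],[0.02,-0.08,0.28],0]
    - [[0,-0.12,-0.38],[0.02,-0.08,0.28],0]
    - [[0,-0.12,-0.38],[0.02,-0.08,0.28],0]

```text
time_s: 27.95
tool_pos: [509.3, -278.2, 211.6]
ee_rot: [-1.69, 0.04, -0.391]
wrist_force: [-0.1, 0.3, -1.0]
opening: 57.0
```

arm_command:
  rows:
    - [[0,-0.12,-0.38],[0.08,-0.06,0.28],0]
    - [[0,-0.12,-0.38],[0.08,-0.06,0.28],0]
    - [[0,-0.12,-0.38],[0.08,-0.06,0.28],0]
    - [[0,-0.12,-0.38],[0.08,-0.06,0.28],0]
    - [[0,-0.12,-0.38],[0.08,-0.06,0.28],0]

```text
time_s: 28.37
tool_pos: [537.1, -243.1, 214.6]
ee_rot: [-1.718, -0.338, -0.212]
wrist_force: [0.9, 0.5, -0.8]
opening: 56.8
```

arm_command:
  rows:
    - [[0,-0.12,-0.38],[0.13,-0.02,0.26],0]
    - [[0,-0.12,-0.38],[0.13,-0.02,0.26],0]
    - [[0,-0.12,-0.38],[0.13,-0.02,0.26],0]
    - [[0,-0.12,-0.38],[0.13,-0.02,0.26],0]
    - [[0,-0.12,-0.38],[0.13,-0.02,0.26],0]

```text
time_s: 28.78
tool_pos: [564.3, -208.9, 218.4]
ee_rot: [-1.838, -0.702, 0.023]
wrist_force: [0.3, 0.5, -1.0]
opening: 56.8
```

arm_command:
  rows:
    - [[0.13,-0.09,-0.45],[0.11,0.06,0.63],0]
    - [[0.13,-0.09,-0.45],[0.11,0.06,0.63],0]
    - [[0.13,-0.09,-0.45],[0.11,0.06,0.63],0]
    - [[0.13,-0.09,-0.45],[0.11,0.06,0.63],0]
    - [[0.13,-0.09,-0.45],[0.11,0.06,0.63],0]

```text
time_s: 29.2
tool_pos: [596.9, -118.0, 202.8]
ee_rot: [-2.035, -1.116, 0.441]
wrist_force: [1.3, 0.1, -1.5]
opening: 56.8
```

```bash
python3 - <<'E'
from pl import *
st()
n=np.array([.218,-.976]); sd=np.array([.976,.218]); o=np.array([530.4,4.5])
c=o+79*n+90*sd
cplan([tcpr([*c,190],98,.25,-180),tcpr([*c,85],98,.25,-180)],lim=150)
E
```

```text
t 29.2 tcp [ 596.9 -118.   202.8] rpy [-2.035 -1.116  0.441] q [-0.719  1.006  1.087  0.969  2.064 -0.342] F [ 1.3  0.1 -1.5] open 56.8
turn [0.1, -0.07, -0.42] shift [0.09, 0.23, 0.58] | dq 0.38 q [-0.56  1.04  1.02  0.97  2.02 -0.72]  wr [ 675. -333.  262.]
-- at [633. -32. 185.]
turn [0.0, 0.0, 0.0] shift [-0.68, 0.0, 0.17] | dq 0.14 q [-0.56  1.18  1.01  0.92  1.94 -0.84]  wr [ 675. -333.  157.]
-- at [633. -32.  80.]
```

arm_command:
  rows:
    - [[0.1,-0.07,-0.42],[0.09,0.23,0.58],0]
    - [[0.1,-0.07,-0.42],[0.09,0.23,0.58],0]
    - [[0.1,-0.07,-0.42],[0.09,0.23,0.58],0]
    - [[0.1,-0.07,-0.42],[0.09,0.23,0.58],0]
    - [[0.1,-0.07,-0.42],[0.09,0.23,0.58],0]

```text
time_s: 29.62
tool_pos: [632.5, -31.8, 184.1]
ee_rot: [-3.139, -1.323, 1.706]
wrist_force: [0.5, -0.0, -1.0]
opening: 56.6
```

arm_command:
  rows:
    - [[0,0,0],[-0.2,0,0.05],0]
    - [[0,0,0],[-0.4,0,0.1],0]
    - [[0,0,0],[-0.6,0,0.15],0]
    - [[0,0,0],[-0.68,0,0.17],0]
    - [[0,0,0],[-0.68,0,0.17],0]

```text
time_s: 30.03
tool_pos: [631.1, -33.1, 76.0]
ee_rot: [-3.098, -1.327, 1.662]
wrist_force: [1.4, 0.6, -0.1]
opening: 56.8
```

```bash
python3 - <<'E'
from pl import *
st()
n=np.array([.218,-.976]); sd=np.array([.976,.218]); o=np.array([530.4,4.5])
c=o+79*n+90*sd
cplan([tcpr([*c,72],98,.25,-180)],lim=150)
p=shot('scene')
f=p['frame'][100:310,130:400]; cv2.imwrite('pics/s11.png',cv2.resize(f[...,::-1],None,fx=2.9,fy=2.8,interpolation=2))
E
```

```text
t 30.03 tcp [631.1 -33.1  76. ] rpy [-3.098 -1.327  1.662] q [-0.564  1.184  1.021  0.921  1.939 -0.838] F [ 1.4  0.6 -0.1] open 56.8
turn [0.0, -0.01, -0.01] shift [-0.06, 0.01, 0.02] | dq 0.02 q [-0.56  1.2   1.01  0.92  1.93 -0.85]  wr [ 675. -333.  144.]
-- at [633. -32.  67.]
```

View pics/s11.png

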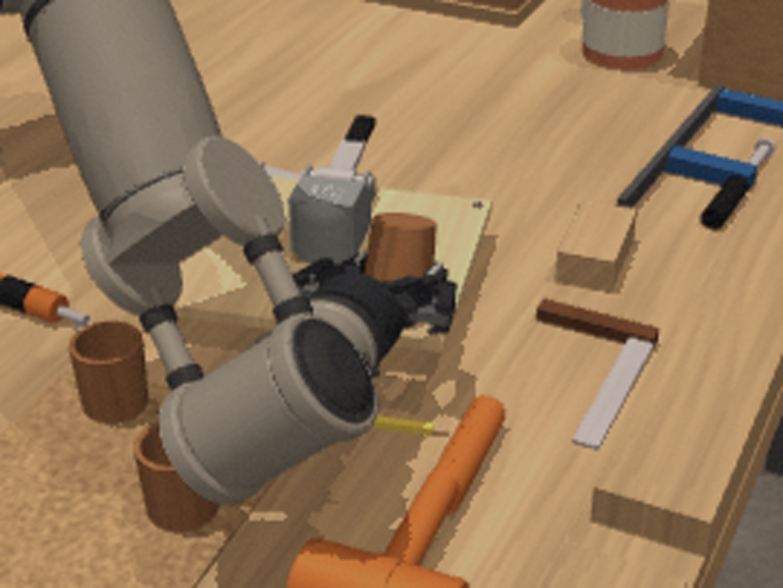

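Cup A is foot-up over the board at (400,250) in the crop. The wrist barrel hovers clear of cup B and the mallet. I'll lower the last few mm and open slowly.

arm_command:
  rows:
    - [[0,0,0],[-0.02,0,0.01],0]
    - [[0,0,0],[-0.04,0,0.01],0]
    - [[0,0,0],[-0.05,0,0.01],0]
    - [[0,0,0],[-0.05,0,0.01],0]

```text
time_s: 30.42
tool_pos: [632.2, -33.9, 71.5]
ee_rot: [-3.119, -1.324, 1.683]
wrist_force: [0.4, 0.5, -1.4]
opening: 56.9
```

arm_command:
  rows:
    - [[0,0,0],[0,0,0],0.65]
    - [[0,0,0],[0,0,0],0.7]
    - [[0,0,0],[0,0,0],0.75]
    - [[0,0,0],[0,0,0],0.8]
    - [[0,0,0],[0,0,0],0.9]

```text
time_s: 30.83
tool_pos: [632.2, -33.9, 71.7]
ee_rot: [-3.12, -1.324, 1.684]
wrist_force: [-0.3, -0.3, 0.3]
opening: 76.6
```

arm_command:
  rows:
    - [[0,0,0],[0,0,0],1]
    - [[0,0,0],[0,0,0],1]
    - [[0,0,0],[0,0,0],1]

```text
time_s: 31.08
tool_pos: [632.2, -33.9, 71.7]
ee_rot: [-3.12, -1.324, 1.684]
wrist_force: [0.6, 0.5, 0.5]
opening: 85.6
```

```bash
python3 - <<'E'
from pl import *
st()
p=shot('scene'); q=shot('top')
C=cloud(p);X,Y,Z=C[...,0],C[...,1],C[...,2]
m=(np.hypot(X-640,Y+60)<45)&(Z>106)&(Z<118); print('top of cup',m.sum(),C[m].mean(0) if m.any() else '')
f=p['frame'][130:230,200:320]; cv2.imwrite('pics/s12.png',cv2.resize(f[...,::-1],None,fx=5,fy=5,interpolation=2))
print([(round(d['score'],2),w(p,d['at']).round(0).tolist()) for d in bot.spot_point(p,'cup_a')[:4]])
E
```

```text
t 31.08 tcp [632.2 -33.9  71.7] rpy [-3.12  -1.324  1.684] q [-0.564  1.191  1.015  0.919  1.936 -0.845] F [0.6 0.5 0.5] open 85.6
top of cup 262 [645.83659426 -66.40636361 110.71939499]
[(0.92, [647.0, -63.0, 111.0]), (0.86, [461.0, -236.0, 3.0]), (0.85, [580.0, -313.0, 1.0])]
```

View pics/s12.png

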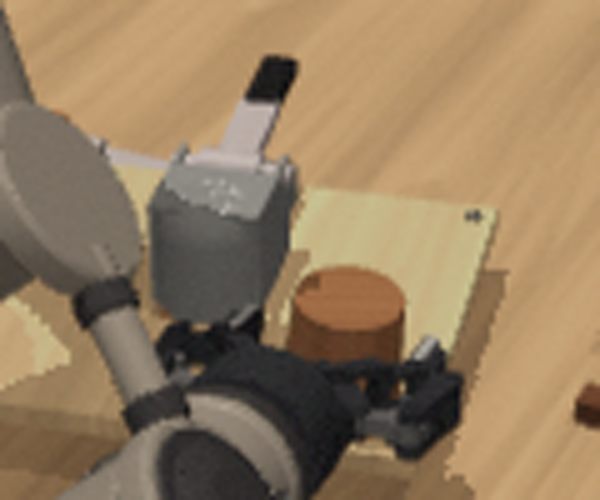

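Cup A stands flat, foot up (top at 110.7 mm), at stand coordinates of about (93, 97). I'll centre the fingers around it sideways, back out, and go to cup B.

arm_command:
  rows:
    - [[0,0,0],[0,0.06,0],1]
    - [[0,0,0],[0,0.06,0],1]
    - [[0,0,0],[0,0.06,0],1]

```text
time_s: 31.48
tool_pos: [641.1, -32.5, 71.5]
ee_rot: [-3.121, -1.324, 1.685]
wrist_force: [-0.1, -0.0, -0.1]
opening: 85.6
```

arm_command:
  rows:
    - [[0,0,0],[0,0,-0.12],1]
    - [[0,0,0],[0,0,-0.25],1]
    - [[0,0,0],[0,0,-0.4],1]
    - [[0,0,0],[0,0,-0.55],1]
    - [[0,0,0],[0,0,-0.55],1]

```text
time_s: 31.9
tool_pos: [652.0, -116.0, 92.5]
ee_rot: [-3.131, -1.322, 1.691]
wrist_force: [-0.0, -0.5, 0.2]
opening: 85.2
```

```bash
python3 - <<'E'
from pl import *
st()
p=shot('scene');C=cloud(p);X,Y,Z=C[...,0],C[...,1],C[...,2]
m=(np.hypot(X-640,Y+60)<45)&(Z>106)&(Z<118); print('top of cup',m.sum(),C[m].mean(0))
def pk(c,az,dn): return tcp(c,az,dn,-1)
s=bot.get_state()
cplan([(s['tool_pos']+[0,0,120],R.from_euler('xyz',s['ee_rot'])),pk([577.5,-318.5,190],75,.1),pk([577.5,-318.5,52],75,.1)])
E
```

```text
t 31.9 tcp [ 652.  -116.    92.5] rpy [-3.131 -1.322  1.691] q [-0.637  1.263  0.757  0.935  2.095 -0.723] F [-0.  -0.5  0.2] open 85.2
top of cup 236 [640.72351881 -65.73945441 108.84913776]
turn [0.0, 0.0, 0.0] shift [0.78, -0.0, -0.2] | dq 0.15 q [-0.64  1.12  0.75  1.01  2.18 -0.58]  wr [ 692. -416.  289.]
-- at [ 652. -114.  212.]
turn [-0.19, 0.07, 0.03] shift [-0.22, -0.31, -0.55] | dq 0.17 q [-0.81  1.11  0.86  1.04  2.15 -0.64]  wr [ 597. -515.  254.]
turn [-0.19, 0.07, 0.03] shift [-0.19, -0.19, -0.61] | dq 0.16 q [-0.97  1.15  0.89  1.1   2.14 -0.64]  wr [ 502. -602.  219.]
-- at [ 582. -300.  188.]
turn [0.0, 0.0, 0.0] shift [-0.92, -0.0, 0.09] | dq 0.2 q [-0.97  1.35  0.82  1.03  2.07 -0.78]  wr [ 502. -602.   81.]
-- at [ 582. -300.   50.]
```

arm_command:
  rows:
    - [[0,0,0],[0.78,0,-0.2],1]
    - [[0,0,0],[0.78,0,-0.2],1]
    - [[0,0,0],[0.78,0,-0.2],1]
    - [[0,0,0],[0.78,0,-0.2],1]
    - [[0,0,0],[0.78,0,-0.2],1]

```text
time_s: 32.37
tool_pos: [652.5, -113.8, 215.1]
ee_rot: [3.141, -1.32, 1.704]
wrist_force: [-0.4, -0.0, -0.0]
opening: 85.4
```

arm_command:
  rows:
    - [[-0.19,0.07,0.03],[-0.22,-0.31,-0.55],1]
    - [[-0.19,0.07,0.03],[-0.22,-0.31,-0.55],1]
    - [[-0.19,0.07,0.03],[-0.22,-0.31,-0.55],1]
    - [[-0.19,0.07,0.03],[-0.22,-0.31,-0.55],1]
    - [[-0.19,0.07,0.03],[-0.22,-0.31,-0.55],1]

```text
time_s: 32.78
tool_pos: [617.4, -207.8, 201.8]
ee_rot: [3.09, -1.396, 1.551]
wrist_force: [-0.7, 0.8, -0.1]
opening: 85.3
```

arm_command:
  rows:
    - [[-0.19,0.07,0.03],[-0.19,-0.19,-0.61],1]
    - [[-0.19,0.07,0.03],[-0.19,-0.19,-0.61],1]
    - [[-0.19,0.07,0.03],[-0.19,-0.19,-0.61],1]
    - [[-0.19,0.07,0.03],[-0.19,-0.19,-0.61],1]
    - [[-0.19,0.07,0.03],[-0.19,-0.19,-0.61],1]

```text
time_s: 33.2
tool_pos: [582.7, -299.9, 188.3]
ee_rot: [3.103, -1.472, 1.337]
wrist_force: [-1.5, 0.6, -0.6]
opening: 85.3
```

```bash
python3 - <<'E'
from pl import *
st()
p=shot('top');C=cloud(p);X,Y,Z=C[...,0],C[...,1],C[...,2]
for c in [(577,-318),(457,-236)]:
    m=(np.hypot(X-c[0],Y-c[1])<50)&(Z>62)&(Z<80); print('cup',m.sum(),cv2.minEnclosingCircle(C[m][:,:2].astype(np.float32)))
m=(np.hypot(X-643,Y+62)<45)&(Z>104)&(Z<118); print('A foot',m.sum(),C[m].mean(0))
q=shot('scene'); print([(round(d['score'],2),w(q,d['at']).round(0).tolist()) for d in bot.spot_point(q,'cup_a')[:4]])
cplan([tcp([577.5,-318.5,50],75,.1,-1)])
E
```

```text
t 33.2 tcp [ 582.7 -299.9  188.3] rpy [ 3.103 -1.472  1.337] q [-0.976  1.141  0.903  1.105  2.127 -0.649] F [-1.5  0.6 -0.6] open 85.3
cup 121 ((577.7962646484375, -318.4743347167969), 30.247705459594727)
cup 123 ((457.41937255859375, -235.45358276367188), 29.821062088012695)
A foot 279 [637.51916941 -62.34496353 110.69644536]
[(0.92, [581.0, -316.0, 1.0]), (0.71, [642.0, -63.0, 109.0]), (0.62, [457.0, -236.0, 6.0])]
turn [0.01, -0.0, 0.0] shift [-0.94, -0.01, 0.08] | dq 0.21 q [-0.97  1.35  0.82  1.03  2.07 -0.78]  wr [ 502. -602.   79.]
-- at [ 582. -300.   48.]
```

arm_command:
  rows:
    - [[0.01,0,0],[-0.24,0,0.02],1]
    - [[0.01,0,0],[-0.48,0,0.04],1]
    - [[0.01,0,0],[-0.72,0,0.06],1]
    - [[0.01,0,0],[-0.92,0,0.08],1]
    - [[0.01,0,0],[-0.92,0,0.08],1]

```text
time_s: 33.77
tool_pos: [583.5, -296.4, 44.8]
ee_rot: [-3.094, -1.476, 1.268]
wrist_force: [0.2, 0.6, -2.1]
opening: 85.8
```

arm_command:
  rows:
    - [[0,0,0],[0,0,0],1]
    - [[0,0,0],[0,0,0],0.6]
    - [[0,0,0],[0,0,0],0.4]
    - [[0,0,0],[0,0,0],0.2]
    - [[0,0,0],[0,0,0],0]

```text
time_s: 34.18
tool_pos: [584.1, -296.8, 47.1]
ee_rot: [-3.128, -1.475, 1.302]
wrist_force: [2.4, 1.6, 3.4]
opening: 57.5
```

arm_command:
  rows:
    - [[0,0,0],[0,0,0],0]
    - [[0,0,0],[0,0,0],0]
    - [[0,0,0],[0,0,0],0]

```text
time_s: 34.43
tool_pos: [584.1, -297.1, 47.4]
ee_rot: [-3.133, -1.474, 1.306]
wrist_force: [0.2, -0.6, -0.5]
opening: 57.7
```

```bash
cat >> pl.py <<'E'
n2=np.array([.218,-.976]); sd2=np.array([.976,.218]); o2=np.array([530.4,4.5])
def tcpm(c,az,dn,phi,back=20):
    G0=hor(az,dn,-1); d=G0.as_matrix()[:,2]; return np.array(c,float)+back*d,G0*R.from_rotvec([0,0,np.radians(phi)])
E
python3 - <<'E'
from pl import *
st(); s=bot.get_state(); T=R.from_euler('xyz',s['ee_rot']); d=T.apply([0,0,1]); c=np.array([577.8,-318.5])
print('cup behind tcp',(s['tool_pos'][:2]-c)@d[:2], 'axis z at cup', s['tool_pos'][2]-20*d[2])
c=o2+82*n2-2*sd2; print(c)
cplan([tcpm([577.5,-318.5,180],75,.1,0),tcpm([565,-270,200],85,.1,65),tcpm([555,-180,200],95,.08,130),tcpm([*c,180],100,.05,180),tcpm([*c,80],100,.05,180)],lim=150)
E
```

```text
t 34.43 tcp [ 584.1 -297.1   47.4] rpy [-3.133 -1.474  1.306] q [-0.968  1.353  0.823  1.032  2.071 -0.782] F [ 0.2 -0.6 -0.5] open 57.7
cup behind tcp 22.20544047288295 axis z at cup 49.36130050687361
[546.324 -75.968]
turn [-0.01, -0.0, -0.0] shift [0.86, -0.01, -0.1] | dq 0.19 q [-0.97  1.16  0.89  1.1   2.13 -0.65]  wr [ 502. -601.  209.]
-- at [ 583. -299.  178.]
turn [0.07, -0.05, 0.53] shift [0.08, -0.09, 0.14] | dq 0.54 q [-0.94  1.13  0.9   1.04  2.16 -0.11]  wr [ 521. -581.  227.]
turn [0.07, -0.05, 0.53] shift [0.03, -0.11, 0.14] | dq 0.55 q [-0.9   1.13  0.91  1.02  2.22  0.44]  wr [ 539. -561.  229.]
-- at [ 567. -250.  198.]
turn [-0.0, -0.09, 0.53] shift [-0.05, -0.06, 0.29] | dq 0.5 q [-0.84  1.09  0.98  0.96  2.21  0.94]  wr [ 561. -517.  234.]
turn [-0.0, -0.09, 0.53] shift [-0.05, -0.03, 0.3] | dq 0.52 q [-0.78  1.08  1.05  0.94  2.22  1.46]  wr [ 580. -472.  224.]
-- at [ 553. -160.  198.]
turn [-0.03, -0.03, 0.41] shift [0.02, 0.03, 0.35] | dq 0.37 q [-0.72  1.05  1.15  0.91  2.17  1.83]  wr [ 590. -418.  212.]
turn [-0.03, -0.03, 0.41] shift [0.04, 0.01, 0.35] | dq 0.39 q [-0.66  1.05  1.23  0.91  2.13  2.22]  wr [ 597. -365.  195.]
-- at [543. -56. 179.]
turn [0.0, 0.0, 0.0] shift [0.67, 0.0, 0.03] | dq 0.16 q [-0.66  1.2   1.19  0.86  2.05  2.11]  wr [ 597. -365.   95.]
-- at [543. -56.  79.]
```

arm_command:
  rows:
    - [[0,0,0],[0.22,0,-0.02],0]
    - [[0,0,0],[0.44,0,-0.05],0]
    - [[0,0,0],[0.66,0,-0.07],0]
    - [[0,0,0],[0.86,0,-0.1],0]
    - [[0,0,0],[0.86,0,-0.1],0]

```text
time_s: 34.85
tool_pos: [584.2, -300.7, 184.0]
ee_rot: [3.057, -1.468, 1.399]
wrist_force: [0.2, -0.1, 0.6]
opening: 57.3
```

arm_command:
  rows:
    - [[0.01,-0.01,0.11],[0.08,-0.09,0.14],0]
    - [[0.03,-0.02,0.22],[0.08,-0.09,0.14],0]
    - [[0.04,-0.03,0.33],[0.08,-0.09,0.14],0]
    - [[0.06,-0.04,0.44],[0.08,-0.09,0.14],0]
    - [[0.07,-0.05,0.53],[0.08,-0.09,0.14],0]

```text
time_s: 35.27
tool_pos: [576.6, -275.8, 193.3]
ee_rot: [-1.817, -0.994, 0.037]
wrist_force: [-0.2, 0.4, -0.8]
opening: 57.6
```

arm_command:
  rows:
    - [[0.01,-0.01,0.11],[0.03,-0.11,0.14],0]
    - [[0.03,-0.02,0.22],[0.03,-0.11,0.14],0]
    - [[0.04,-0.03,0.33],[0.03,-0.11,0.14],0]
    - [[0.06,-0.04,0.44],[0.03,-0.11,0.14],0]
    - [[0.07,-0.05,0.53],[0.03,-0.11,0.14],0]

```text
time_s: 35.68
tool_pos: [568.9, -251.5, 202.5]
ee_rot: [-1.695, -0.432, -0.03]
wrist_force: [-0.0, 0.9, -0.6]
opening: 57.3
```

arm_command:
  rows:
    - [[0,-0.02,0.11],[-0.05,-0.06,0.29],0]
    - [[0,-0.04,0.22],[-0.05,-0.06,0.29],0]
    - [[0,-0.06,0.33],[-0.05,-0.06,0.29],0]
    - [[0,-0.08,0.44],[-0.05,-0.06,0.29],0]
    - [[0,-0.09,0.53],[-0.05,-0.06,0.29],0]

```text
time_s: 36.1
tool_pos: [562.0, -206.7, 202.3]
ee_rot: [-1.699, 0.137, -0.006]
wrist_force: [-0.3, 0.3, -0.4]
opening: 57.7
```

arm_command:
  rows:
    - [[0,-0.02,0.11],[-0.05,-0.03,0.3],0]
    - [[0,-0.04,0.22],[-0.05,-0.03,0.3],0]
    - [[0,-0.06,0.33],[-0.05,-0.03,0.3],0]
    - [[0,-0.08,0.44],[-0.05,-0.03,0.3],0]
    - [[0,-0.09,0.53],[-0.05,-0.03,0.3],0]

```text
time_s: 36.52
tool_pos: [554.7, -161.0, 201.5]
ee_rot: [-1.687, 0.706, 0.023]
wrist_force: [-0.2, -0.2, -0.9]
opening: 57.5
```

arm_command:
  rows:
    - [[-0.03,-0.03,0.41],[0.02,0.03,0.35],0]
    - [[-0.03,-0.03,0.41],[0.02,0.03,0.35],0]
    - [[-0.03,-0.03,0.41],[0.02,0.03,0.35],0]
    - [[-0.03,-0.03,0.41],[0.02,0.03,0.35],0]
    - [[-0.03,-0.03,0.41],[0.02,0.03,0.35],0]

```text
time_s: 36.93
tool_pos: [549.0, -109.1, 191.0]
ee_rot: [-1.766, 1.138, -0.034]
wrist_force: [-0.6, 0.5, -1.2]
opening: 57.4
```

```bash
python3 - <<'E'
from pl import *
st()
c=o2+82*n2-7*sd2; print(c)
cplan([tcpm([*c,180],100,.05,180,22),tcpm([*c,76],100,.05,180,22)],lim=150)
E
```

```text
t 36.93 tcp [ 549.  -109.1  191. ] rpy [-1.766  1.138 -0.034] q [-0.719  1.052  1.136  0.91   2.178  1.847] F [-0.6  0.5 -1.2] open 57.4
[541.444 -77.058]
turn [-0.02, -0.04, 0.4] shift [0.04, 0.04, 0.37] | dq 0.36 q [-0.66  1.04  1.25  0.9   2.12  2.2 ]  wr [ 592. -364.  195.]
-- at [538. -55. 179.]
turn [0.0, 0.0, 0.0] shift [0.69, 0.0, 0.03] | dq 0.17 q [-0.66  1.2   1.21  0.85  2.05  2.1 ]  wr [ 592. -364.   91.]
-- at [538. -55.  75.]
```

arm_command:
  rows:
    - [[-0.02,-0.04,0.4],[0.04,0.04,0.37],0]
    - [[-0.02,-0.04,0.4],[0.04,0.04,0.37],0]
    - [[-0.02,-0.04,0.4],[0.04,0.04,0.37],0]
    - [[-0.02,-0.04,0.4],[0.04,0.04,0.37],0]
    - [[-0.02,-0.04,0.4],[0.04,0.04,0.37],0]

```text
time_s: 37.35
tool_pos: [538.2, -55.2, 178.1]
ee_rot: [-3.029, 1.526, -1.285]
wrist_force: [0.4, 0.3, -0.6]
opening: 57.1
```

arm_command:
  rows:
    - [[0,0,0],[0.2,0,0.01],0]
    - [[0,0,0],[0.4,0,0.02],0]
    - [[0,0,0],[0.6,0,0.03],0]
    - [[0,0,0],[0.68,0,0.03],0]
    - [[0,0,0],[0.68,0,0.03],0]

```text
time_s: 37.77
tool_pos: [538.0, -55.1, 73.6]
ee_rot: [-3.054, 1.529, -1.311]
wrist_force: [-0.1, 0.1, -1.1]
opening: 57.4
```

```bash
python3 - <<'E'
from pl import *
st()
c=o2+82*n2-7*sd2
cplan([tcpm([*c,69],100,.05,180,22)],lim=150)
E
```

```text
t 37.77 tcp [538.  -55.1  73.6] rpy [-3.054  1.529 -1.311] q [-0.661  1.21   1.208  0.857  2.048  2.092] F [-0.1  0.1 -1.1] open 57.4
turn [-0.0, 0.01, 0.0] shift [0.04, 0.0, -0.0] | dq 0.01 q [-0.66  1.22  1.2   0.85  2.04  2.09]  wr [ 592. -364.   84.]
-- at [538. -55.  68.]
```

arm_command:
  rows:
    - [[0,0,0],[0.02,0,0],0]
    - [[0,0,0],[0.035,0,0],0]
    - [[0,0,0],[0.035,0,0],0]
    - [[0,0,0],[0.035,0,0],0]

```text
time_s: 38.1
tool_pos: [538.4, -55.6, 69.4]
ee_rot: [-3.013, 1.527, -1.27]
wrist_force: [-0.2, 1.7, -1.1]
opening: 57.5
```

arm_command:
  rows:
    - [[0,0,0],[0,0,0],0.68]
    - [[0,0,0],[0,0,0],0.72]
    - [[0,0,0],[0,0,0],0.76]
    - [[0,0,0],[0,0,0],0.8]
    - [[0,0,0],[0,0,0],0.84]

```text
time_s: 38.52
tool_pos: [538.4, -55.6, 69.6]
ee_rot: [-3.009, 1.527, -1.266]
wrist_force: [-0.3, -1.2, 0.2]
opening: 71.8
```

```bash
python3 - <<'E'
from pl import *
st(); s=bot.get_state(); T=R.from_euler('xyz',s['ee_rot'])
for nm in ('top','scene'):
    p=shot(nm);C=cloud(p);X,Y,Z=C[...,0],C[...,1],C[...,2]
    for c in ((541,-80),(640,-64)):
        m=(np.hypot(X-c[0],Y-c[1])<32)&(Z>104)&(Z<118)
        if m.sum()>20: print(nm,m.sum(),C[m].mean(0).round(1),'in tool',T.inv().apply(np.r_[C[m].mean(0)[:2],s['tool_pos'][2]]-s['tool_pos']).round(1))
    print([(round(d['score'],2),w(p,d['at']).round(0).tolist()) for d in bot.spot_point(p,'cup_a')[:4]])
E
```

```text
t 38.52 tcp [538.4 -55.6  69.6] rpy [-3.009  1.527 -1.266] q [-0.662  1.216  1.203  0.855  2.045  2.088] F [-0.3 -1.2  0.2] open 71.8
top 277 [542.9 -81.8 110.8] in tool [  1.1  -0.  -26.5]
top 280 [637.4 -62.3 110.5] in tool [  1.6 -96.5 -23.6]
[(0.86, [544.0, -85.0, 108.0]), (0.58, [637.0, -64.0, 112.0])]
scene 236 [545.6 -86.1 108.7] in tool [  1.4  -1.9 -31.2]
scene 250 [641.  -66.6 108.7] in tool [  1.8 -99.2 -28.4]
[(0.77, [638.0, -60.0, 108.0]), (0.77, [455.0, -236.0, 2.0]), (0.6, [546.0, -79.0, 108.0])]
```

Cup B stands flat on the board, foot up, and the fingers are centred around it. I'll back out and go to cup C.

arm_command:
  rows:
    - [[0,0,0],[0,0,-0.12],0.84]
    - [[0,0,0],[0,0,-0.25],0.84]
    - [[0,0,0],[0,0,-0.4],0.84]
    - [[0,0,0],[0,0,-0.55],0.84]
    - [[0,0,0],[0,0,-0.55],1]

```text
time_s: 39.13
tool_pos: [552.8, -140.3, 73.0]
ee_rot: [-2.979, 1.525, -1.239]
wrist_force: [0.6, -1.1, -0.5]
opening: 81.8
```

```bash
python3 - <<'E'
from pl import *
st(); s=bot.get_state()
cplan([(s['tool_pos']+[0,0,125],R.from_euler('xyz',s['ee_rot'])),tcp([457.3,-235.5,190],75,.1,1),tcp([457.3,-235.5,50],75,.1,1)])
E
```

```text
t 39.13 tcp [ 552.8 -140.3   73. ] rpy [-2.979  1.525 -1.239] q [-0.74   1.288  0.97   0.854  2.19   2.186] F [ 0.6 -1.1 -0.5] open 81.8
turn [0.0, 0.0, 0.0] shift [-0.83, -0.01, -0.04] | dq 0.18 q [-0.74  1.1   1.02  0.94  2.27  2.32]  wr [ 605. -449.  212.]
-- at [ 553. -140.  198.]
turn [0.41, 0.05, 0.04] shift [0.08, 0.68, -0.4] | dq 0.41 q [-1.06  0.94  1.43  0.88  2.01  2.14]  wr [ 381. -519.  219.]
-- at [ 462. -217.  188.]
turn [0.0, 0.0, 0.0] shift [0.93, 0.0, 0.09] | dq 0.24 q [-1.06  1.17  1.38  0.83  1.89  2.  ]  wr [ 381. -519.   79.]
-- at [ 462. -217.   48.]
```

arm_command:
  rows:
    - [[0,0,0],[-0.83,-0.01,-0.04],1]
    - [[0,0,0],[-0.83,-0.01,-0.04],1]
    - [[0,0,0],[-0.83,-0.01,-0.04],1]
    - [[0,0,0],[-0.83,-0.01,-0.04],1]
    - [[0,0,0],[-0.83,-0.01,-0.04],1]

```text
time_s: 39.55
tool_pos: [553.7, -140.5, 199.9]
ee_rot: [-2.923, 1.52, -1.183]
wrist_force: [0.1, 1.0, 0.2]
opening: 85.0
```

arm_command:
  rows:
    - [[0.1,0.01,0.01],[0.08,0.68,-0.4],1]
    - [[0.2,0.02,0.02],[0.08,0.68,-0.4],1]
    - [[0.3,0.03,0.03],[0.08,0.68,-0.4],1]
    - [[0.41,0.05,0.04],[0.08,0.68,-0.4],1]
    - [[0.41,0.05,0.04],[0.08,0.68,-0.4],1]

```text
time_s: 39.97
tool_pos: [460.5, -218.4, 189.2]
ee_rot: [3.1, 1.474, -1.885]
wrist_force: [0.3, 0.1, 0.8]
opening: 85.6
```

```bash
python3 - <<'E'
from pl import *
st()
p=shot('top');C=cloud(p);X,Y,Z=C[...,0],C[...,1],C[...,2]
m=(np.hypot(X-457,Y+236)<60)&(Z>62)&(Z<80); print('C',m.sum(),cv2.minEnclosingCircle(C[m][:,:2].astype(np.float32)))
for c in ((542,-81),(638,-63)):
    m=(np.hypot(X-c[0],Y-c[1])<32)&(Z>104)&(Z<118); print(m.sum(),C[m].mean(0).round(1))
q=shot('scene'); print([(round(d['score'],2),w(q,d['at']).round(0).tolist()) for d in bot.spot_point(q,'cup_a')[:4]])
cplan([tcp([457.3,-235.5,50],75,.1,1)])
E
```

```text
t 39.97 tcp [ 460.5 -218.4  189.2] rpy [ 3.1    1.474 -1.885] q [-1.062  0.932  1.441  0.883  2.006  2.145] F [0.3 0.1 0.8] open 85.6
C 120 ((457.2336730957031, -235.2949676513672), 30.03611946105957)
284 [542.3 -82.7 110.6]
285 [637.4 -62.6 110.7]
[(0.88, [459.0, -237.0, 3.0]), (0.64, [641.0, -61.0, 109.0]), (0.35, [747.0, 238.0, 2.0])]
turn [0.0, 0.0, 0.0] shift [0.94, 0.01, 0.09] | dq 0.24 q [-1.06  1.17  1.38  0.83  1.89  2.  ]  wr [ 381. -519.   79.]
-- at [ 462. -217.   48.]
```

arm_command:
  rows:
    - [[0,0,0],[0.24,0.01,0.02],1]
    - [[0,0,0],[0.48,0.01,0.05],1]
    - [[0,0,0],[0.72,0.01,0.07],1]
    - [[0,0,0],[0.93,0.01,0.09],1]
    - [[0,0,0],[0.93,0.01,0.09],1]

```text
time_s: 40.53
tool_pos: [462.0, -213.8, 43.1]
ee_rot: [3.071, 1.476, -1.896]
wrist_force: [-0.5, 0.8, 0.7]
opening: 85.5
```

arm_command:
  rows:
    - [[0,0,0],[0,0,0],1]
    - [[0,0,0],[0,0,0],0.6]
    - [[0,0,0],[0,0,0],0.4]
    - [[0,0,0],[0,0,0],0.2]
    - [[0,0,0],[0,0,0],0]

```text
time_s: 40.95
tool_pos: [462.5, -214.3, 44.6]
ee_rot: [3.098, 1.475, -1.87]
wrist_force: [1.0, 0.7, 1.5]
opening: 57.6
```

arm_command:
  rows:
    - [[0,0,0],[0,0,0],0]
    - [[0,0,0],[0,0,0],0]
    - [[0,0,0],[0,0,0],0]

```text
time_s: 41.2
tool_pos: [462.5, -214.5, 45.0]
ee_rot: [3.105, 1.474, -1.863]
wrist_force: [-0.8, -0.9, -1.8]
opening: 57.4
```

```bash
python3 - <<'E'
from pl import *
st(); s=bot.get_state(); T=R.from_euler('xyz',s['ee_rot']); d=T.apply([0,0,1]); c=np.array([457.3,-235.4])
print('cup behind tcp',(s['tool_pos'][:2]-c)@d[:2], 'axis z at cup', s['tool_pos'][2]-20*d[2])
c=o2+82*n2-97*sd2; print(c)
cplan([tcpr([457.3,-235.5,180],75,.1,0),tcpr([455,-215,200],82,.1,-65),tcpr([450,-160,200],90,.08,-130),tcpr([*c,180],98,.05,-180),tcpr([*c,76],98,.05,-180)],lim=150)
E
```

```text
t 41.2 tcp [ 462.5 -214.5   45. ] rpy [ 3.105  1.474 -1.863] q [-1.051  1.177  1.378  0.823  1.889  1.995] F [-0.8 -0.9 -1.8] open 57.4
cup behind tcp 21.407911700841247 axis z at cup 46.92911697373913
[453.604 -96.678]
turn [0.01, 0.0, -0.0] shift [-0.88, 0.0, -0.09] | dq 0.23 q [-1.05  0.95  1.44  0.88  2.    2.13]  wr [ 382. -516.  209.]
-- at [ 463. -215.  178.]
turn [-0.05, -0.03, -0.55] shift [-0.07, 0.03, 0.06] | dq 0.57 q [-1.03  0.95  1.42  0.86  2.04  1.56]  wr [ 398. -511.  214.]
turn [-0.05, -0.03, -0.55] shift [-0.08, -0.01, 0.06] | dq 0.56 q [-1.    0.93  1.41  0.83  2.07  1.  ]  wr [ 415. -503.  229.]
-- at [ 458. -194.  198.]
turn [0.02, -0.07, -0.55] shift [-0.06, 0.0, 0.18] | dq 0.6 q [-0.96  0.94  1.43  0.81  2.08  0.4 ]  wr [ 431. -478.  220.]
turn [0.02, -0.07, -0.55] shift [-0.04, -0.02, 0.18] | dq 0.59 q [-0.91  0.92  1.45  0.78  2.08 -0.19]  wr [ 450. -451.  223.]
-- at [ 450. -139.  198.]
turn [0.07, -0.02, -0.42] shift [-0.03, 0.04, 0.21] | dq 0.47 q [-0.85  0.95  1.47  0.77  2.08 -0.65]  wr [ 471. -419.  204.]
turn [0.07, -0.02, -0.42] shift [-0.04, 0.04, 0.21] | dq 0.46 q [-0.78  0.96  1.49  0.75  2.07 -1.11]  wr [ 494. -386.  195.]
-- at [451. -75. 179.]
turn [0.0, 0.0, 0.0] shift [-0.69, 0.0, 0.03] | dq 0.18 q [-0.78  1.14  1.44  0.71  1.97 -1.21]  wr [ 494. -386.   91.]
-- at [451. -75.  75.]
```

arm_command:
  rows:
    - [[0,0,0],[-0.22,0,-0.02],0]
    - [[0,0,0],[-0.44,0,-0.05],0]
    - [[0,0,0],[-0.66,0,-0.07],0]
    - [[0,0,0],[-0.88,0,-0.09],0]
    - [[0,0,0],[-0.88,0,-0.09],0]

```text
time_s: 41.62
tool_pos: [463.3, -216.3, 182.9]
ee_rot: [-3.105, 1.469, -1.79]
wrist_force: [-0.1, -0.1, -1.1]
opening: 57.9
```

arm_command:
  rows:
    - [[-0.01,-0.01,-0.11],[-0.07,0.03,0.06],0]
    - [[-0.02,-0.01,-0.22],[-0.07,0.03,0.06],0]
    - [[-0.03,-0.02,-0.33],[-0.07,0.03,0.06],0]
    - [[-0.04,-0.02,-0.44],[-0.07,0.03,0.06],0]
    - [[-0.05,-0.03,-0.55],[-0.07,0.03,0.06],0]

```text
time_s: 42.03
tool_pos: [461.3, -205.5, 192.4]
ee_rot: [-1.728, 0.985, -0.328]
wrist_force: [-0.1, 0.8, -0.0]
opening: 57.7
```

arm_command:
  rows:
    - [[-0.01,-0.01,-0.11],[-0.08,-0.01,0.06],0]
    - [[-0.02,-0.01,-0.22],[-0.08,-0.01,0.06],0]
    - [[-0.03,-0.02,-0.33],[-0.08,-0.01,0.06],0]
    - [[-0.04,-0.02,-0.44],[-0.08,-0.01,0.06],0]
    - [[-0.05,-0.03,-0.55],[-0.08,-0.01,0.06],0]

```text
time_s: 42.45
tool_pos: [457.9, -194.7, 202.2]
ee_rot: [-1.687, 0.413, -0.186]
wrist_force: [0.2, 0.4, -0.7]
opening: 57.5
```

arm_command:
  rows:
    - [[0,-0.01,-0.11],[-0.06,0,0.18],0]
    - [[0.01,-0.03,-0.22],[-0.06,0,0.18],0]
    - [[0.01,-0.04,-0.33],[-0.06,0,0.18],0]
    - [[0.02,-0.06,-0.44],[-0.06,0,0.18],0]
    - [[0.02,-0.07,-0.55],[-0.06,0,0.18],0]

```text
time_s: 42.87
tool_pos: [453.4, -166.4, 202.4]
ee_rot: [-1.647, -0.159, -0.056]
wrist_force: [-0.0, 0.6, -1.5]
opening: 57.2
```

arm_command:
  rows:
    - [[0,-0.01,-0.11],[-0.04,-0.02,0.18],0]
    - [[0.01,-0.03,-0.22],[-0.04,-0.02,0.18],0]
    - [[0.01,-0.04,-0.33],[-0.04,-0.02,0.18],0]
    - [[0.02,-0.06,-0.44],[-0.04,-0.02,0.18],0]
    - [[0.02,-0.07,-0.55],[-0.04,-0.02,0.18],0]

```text
time_s: 43.28
tool_pos: [448.8, -138.8, 201.9]
ee_rot: [-1.689, -0.731, 0.086]
wrist_force: [-0.5, -0.5, 0.0]
opening: 57.7
```

arm_command:
  rows:
    - [[0.07,-0.02,-0.42],[-0.03,0.04,0.21],0]
    - [[0.07,-0.02,-0.42],[-0.03,0.04,0.21],0]
    - [[0.07,-0.02,-0.42],[-0.03,0.04,0.21],0]
    - [[0.07,-0.02,-0.42],[-0.03,0.04,0.21],0]
    - [[0.07,-0.02,-0.42],[-0.03,0.04,0.21],0]

```text
time_s: 43.7
tool_pos: [449.4, -107.8, 191.2]
ee_rot: [-1.731, -1.167, 0.227]
wrist_force: [0.2, -1.4, -1.6]
opening: 57.2
```

```bash
python3 - <<'E'
from pl import *
st()
c=o2+82*n2-97*sd2
cplan([tcpr([*c,180],98,.05,-180),tcpr([*c,78],98,.05,-180)],lim=150)
E
```

```text
t 43.7 tcp [ 449.4 -107.8  191.2] rpy [-1.731 -1.167  0.227] q [-0.845  0.936  1.467  0.76   2.083 -0.689] F [ 0.2 -1.4 -1.6] open 57.2
turn [0.06, 0.0, -0.38] shift [-0.05, 0.05, 0.22] | dq 0.43 q [-0.78  0.96  1.49  0.75  2.07 -1.11]  wr [ 494. -386.  195.]
-- at [451. -75. 179.]
turn [0.0, 0.0, 0.0] shift [-0.68, 0.0, 0.03] | dq 0.18 q [-0.78  1.13  1.44  0.71  1.97 -1.21]  wr [ 494. -386.   93.]
-- at [451. -75.  77.]
```

arm_command:
  rows:
    - [[0.06,0,-0.38],[-0.05,0.05,0.22],0]
    - [[0.06,0,-0.38],[-0.05,0.05,0.22],0]
    - [[0.06,0,-0.38],[-0.05,0.05,0.22],0]
    - [[0.06,0,-0.38],[-0.05,0.05,0.22],0]
    - [[0.06,0,-0.38],[-0.05,0.05,0.22],0]

```text
time_s: 44.12
tool_pos: [450.9, -75.2, 179.1]
ee_rot: [-3.027, -1.52, 1.597]
wrist_force: [-0.4, 0.2, -1.1]
opening: 57.8
```

arm_command:
  rows:
    - [[0,0,0],[-0.2,0,0.01],0]
    - [[0,0,0],[-0.4,0,0.02],0]
    - [[0,0,0],[-0.6,0,0.03],0]
    - [[0,0,0],[-0.67,0,0.03],0]
    - [[0,0,0],[-0.67,0,0.03],0]

```text
time_s: 44.53
tool_pos: [449.8, -75.6, 76.9]
ee_rot: [-2.915, -1.523, 1.485]
wrist_force: [0.3, 0.2, -0.2]
opening: 57.5
```

```bash
python3 - <<'E'
from pl import *
st()
c=o2+82*n2-97*sd2
cplan([tcpr([*c,71.5],98,.05,-180)],lim=150)
E
```

```text
t 44.53 tcp [449.8 -75.6  76.9] rpy [-2.915 -1.523  1.485] q [-0.786  1.133  1.446  0.709  1.967 -1.205] F [ 0.3  0.2 -0.2] open 57.5
turn [-0.0, -0.0, -0.01] shift [-0.04, 0.01, 0.0] | dq 0.01 q [-0.78  1.14  1.44  0.71  1.96 -1.22]  wr [ 494. -386.   86.]
-- at [451. -75.  70.]
```

arm_command:
  rows:
    - [[0,0,0],[-0.02,0,0],0]
    - [[0,0,0],[-0.035,0,0],0]
    - [[0,0,0],[-0.035,0,0],0]
    - [[0,0,0],[-0.035,0,0],0]

```text
time_s: 44.87
tool_pos: [450.0, -76.1, 72.5]
ee_rot: [-2.937, -1.522, 1.506]
wrist_force: [-0.3, 0.6, -1.2]
opening: 57.7
```

arm_command:
  rows:
    - [[0,0,0],[0,0,0],0.68]
    - [[0,0,0],[0,0,0],0.72]
    - [[0,0,0],[0,0,0],0.76]
    - [[0,0,0],[0,0,0],0.8]
    - [[0,0,0],[0,0,0],0.84]

```text
time_s: 45.28
tool_pos: [450.0, -76.1, 72.7]
ee_rot: [-2.939, -1.522, 1.508]
wrist_force: [0.7, 0.9, 0.2]
opening: 71.4
```

```bash
python3 - <<'E'
from pl import *
st(); s=bot.get_state(); T=R.from_euler('xyz',s['ee_rot'])
for nm in ('top','scene'):
    p=shot(nm);C=cloud(p);X,Y,Z=C[...,0],C[...,1],C[...,2]
    for c in ((452,-100),(542,-83),(638,-63)):
        m=(np.hypot(X-c[0],Y-c[1])<34)&(Z>104)&(Z<120)
        if m.sum()>20: print(nm,m.sum(),C[m].mean(0).round(1),'in tool',T.inv().apply(np.r_[C[m].mean(0)[:2],s['tool_pos'][2]]-s['tool_pos']).round(1))
E
```

```text
t 45.28 tcp [450.  -76.1  72.7] rpy [-2.939 -1.522  1.508] q [-0.786  1.14   1.441  0.707  1.964 -1.208] F [0.7 0.9 0.2] open 71.4
top 295 [ 453.4 -102.2  110.7] in tool [ -1.3  -0.3 -26.2]
top 294 [542.4 -82.5 110.4] in tool [ -0.   90.6 -19.2]
top 291 [637.3 -62.4 110.9] in tool [  1.3 187.4 -12.6]
scene 228 [ 456.6 -106.3  108.9] in tool [ -1.5   2.3 -30.7]
scene 246 [546.2 -86.5 108.6] in tool [ -0.2  93.7 -23.7]
scene 253 [641.1 -67.1 108.6] in tool [  1.  190.4 -17.7]
```

All three cups stand flat. I'll back out, lift away and do the final check.

arm_command:
  rows:
    - [[0,0,0],[0,0,-0.12],0.84]
    - [[0,0,0],[0,0,-0.25],0.84]
    - [[0,0,0],[0,0,-0.4],0.84]
    - [[0,0,0],[0,0,-0.55],0.84]
    - [[0,0,0],[0,0,-0.55],0.84]

```text
time_s: 45.8
tool_pos: [462.0, -161.0, 76.5]
ee_rot: [-2.986, -1.519, 1.552]
wrist_force: [-0.1, -0.7, -0.1]
opening: 71.8
```

arm_command:
  rows:
    - [[0,0,0],[0.2,0,0],1]
    - [[0,0,0],[0.4,0,-0.1],1]
    - [[0,0,0],[0.6,0,-0.2],1]
    - [[0,0,0],[0.8,0,-0.4],1]
    - [[0,0,0],[0.8,0,-0.4],1]

```text
time_s: 46.22
tool_pos: [470.8, -217.5, 204.3]
ee_rot: [-3.12, -1.512, 1.685]
wrist_force: [0.7, -0.9, -0.4]
opening: 85.1
```

arm_command:
  rows:
    - [[0,0,0],[0.5,0,0],1]
    - [[0,0,0],[0.5,0,0],1]
    - [[0,0,0],[0.5,0,0],1]
    - [[0,0,0],[0.5,0,0],1]
    - [[0,0,0],[0.5,0,0],1]

```text
time_s: 46.63
tool_pos: [470.3, -212.6, 278.7]
ee_rot: [-3.108, -1.512, 1.673]
wrist_force: [-0.2, -0.3, -1.4]
opening: 85.2
```

```bash
python3 - <<'E'
from pl import *
st()
p=shot('top');C=cloud(p);X,Y,Z=C[...,0],C[...,1],C[...,2]
for c in ((453,-102),(542,-83),(638,-63)):
    m=(np.hypot(X-c[0],Y-c[1])<34)&(Z>104)&(Z<118); 
    if m.any():
        k=C[m].mean(0); r=k[:2]-o2; A=np.c_[C[m][:,:2]-k[:2],np.ones(m.sum())]; print('foot',k.round(1),'stand xy',(r@n2).round(1),(r@sd2).round(1),'slope',np.linalg.lstsq(A,C[m][:,2],rcond=None)[0][:2].round(3))
m=(np.hypot(X-530,Y-4)<180)&(Z>35)&(Z<50)
n,l,s,c=cv2.connectedComponentsWithStats(m.astype(np.uint8)); mm=np.isin(l,[k for k in range(1,n) if s[k,4]>150])
print(cv2.minAreaRect(C[mm][:,:2].astype(np.float32)))
Q=C[mm]; print(np.linalg.lstsq(np.c_[Q[:,:2]-o2,np.ones(len(Q))],Q[:,2],rcond=None)[0].round(4))
rel=C[...,:2]-o2; sx=rel@n2; sy=rel@[.976,.218]
for a in (-148,-132,-110,-90,-70): m=(abs(sx-a)<6)&(abs(sy)<7); print(a,np.nanmedian(Z[m]).round(1))
for t in ('offcut','mallet','bar_clamp','chisel_wide','try_square','pencil'):
    print(t,[(round(d['score'],2),w(p,d['at']).round(0).tolist()) for d in bot.spot_point(p,t)[:2]])
q=shot('scene','s13')
for t in ('try_square','latch_grip','socket'): print(t,[(round(d['score'],2),w(q,d['at']).round(0).tolist()) for d in bot.spot_point(q,t)[:2]])
E
```

```text
t 46.63 tcp [ 470.3 -212.6  278.7] rpy [-3.108 -1.512  1.673] q [-0.9    0.957  1.098  0.846  2.394 -0.843] F [-0.2 -0.3 -1.4] open 85.2
foot [ 453.3 -102.1  110.6] stand xy 87.2 -98.5 slope [0.002 0.011]
foot [542.7 -82.4 110.6] stand xy 87.5 -6.9 slope [-0.002 -0.006]
foot [637.5 -62.7 110.6] stand xy 88.9 89.8 slope [ 0.004 -0.021]
((530.8553466796875, 4.632568359375), (270.5913391113281, 240.42630004882812), 12.487083435058594)
[-6.0000e-04  5.0000e-04  4.2441e+01]
-148 108.0
-132 105.9
-110 106.3
-90 101.6
-70 102.5
offcut [(0.65, [745.0, 148.0, -1.0])]
mallet [(0.87, [754.0, -230.0, -2.0])]
bar_clamp [(0.79, [744.0, 238.0, 1.0])]
chisel_wide [(0.7, [506.0, 129.0, 102.0]), (0.6, [400.0, 158.0, 1.0])]
try_square [(0.71, [786.0, 40.0, 3.0]), (0.59, [531.0, 1.0, 74.0])]
pencil [(0.61, [657.0, -165.0, 4.0]), (0.53, [745.0, 149.0, -2.0])]
try_square [(0.86, [786.0, 44.0, 4.0])]
latch_grip [(0.65, [501.0, 134.0, 100.0])]
socket [(0.9, [530.0, 4.0, 73.0])]
```

View pics/s13.png

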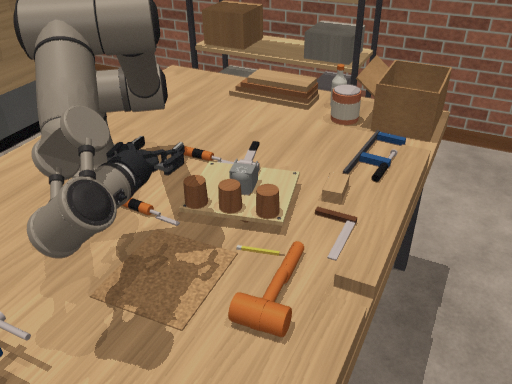

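All three cups are foot-up in a row at (195,190), (230,195) and (267,200). The handle is down, the mat is empty and the tools are undisturbed, so I'm handing in.

```bash
python3 -c "
from station import bot
bot.hand_in(); print(bot.get_state()['time_s'])"
```

```text
the job is handed in; nothing more can be done
the job is handed in; nothing more can be done
```

I finished the job and handed it in at about 47 s of the 210 s. I raised the coupler's handle to about 1.06 rad, set the coupler on the ball with the board flat on the block, and pressed the handle down to its stop (about 10 N). I then turned all three cups over and stood them foot-up in a row on the nose side of the board.

**Last checks before handing in:**
- **Stand:** the board's top is at 42.4 mm and level within 0.001 rad. Its centre is within about 1 mm of the ball.
- **Handle:** its grip is at about 100 mm height, which matches fully down. I inferred this from the pictures and the stop force, since the joint cannot be read directly.
- **Cups:** their feet are at 110.6 mm, tilted at most about 0.02 rad. They stand at stand x about 87–89 mm and y about −98, −7 and +90 mm, clear of the coupler.
- **Tools and offcut:** those I re-measured (mallet, clamp, offcut, square, pencil, wide chisel) are within about 1 cm of their starting places. I checked the narrow chisel only by eye.

One reading disagreed: the network's top result for the wide chisel in the top view was a false hit on the coupler's handle. Its second result matched the chisel's starting place.

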